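# Put the washed cover back on the ice well

## Robot

A 7-joint arm with a two-finger parallel gripper is mounted at the origin on a cart in front of the work surface, level with it; the furniture and walls round the work are solid. World frame = base frame: x ahead of the robot, y to its left, z up, the work surface at z = 0. Lengths are in m, angles in degrees, forces in N, time in s.
With the tool pointing down it reaches from about 0.425 to 0.875 m from the base axis. Payload 4.7 kg.
Tool frame: the origin (TCP) lies midway between the tips of the shut fingers; the grasp point (between the pads) lies 19 mm behind it (env.grip_depth is the distance from the TCP to the grasp point, in m); z points along the fingers, y is the line along which they close (so a half turn about z gives the same grasp; the last joint's range is limited). The gripper opens to 87 mm and grips with 3 to 60 N. Pads are 19 mm wide; open, the fingers measure 117 mm over their backs; the gripper's body (75 mm by 190 mm) begins 51 mm behind the grasp point.
Start: joints at [-68.978, 18.392, -4.016, 83.108, 1.295, 78.541, -3.26], TCP at [0.225, 0.61, 0.223] pointing down, gripper open.
Joint ranges: [-163.93, 163.93], [-17.29, 119.83], [-79.2, 71.16], [3.27, 140.29], [-89.18, 269.18], [5.43, 117.66], [-154.24, 154.24]. Speed limits (degrees/s): [147.25, 147.25, 180, 180, 180, 180, 180].

## Interface

Orientations are given as [roll, pitch, yaw] about the fixed x, y, z axes, in that order (R = Rz(yaw) Ry(pitch) Rx(roll)).
In Python, from cell import get_obs, optics, env, nets gives the robot as it stands.
- The arm moves only by the shell command python3 -m creep 'ROWS' [FORCE]. ROWS is JSON, a list of rows, each an object of numbers: "wx", "wy", "wz": the turn, a rotation vector about the tool's x, y, z in degrees; "tx", "ty", "tz": the shift along the tool's x, y, z in mm; "gripper": the opening, from -1 (shut) to 1 (fully open). A call has 1 to 5 rows; each row is the pose to reach, as a shift and turn from the pose commanded when the call began, along the tool's axes at that moment; what a row does not reach only later rows make up. A row lasts 1/12 s, in which the tool goes at most 41.7 mm and 7.16 degrees, less where a joint would pass 70% of its speed; a pose out of reach is approached as far as the arm can. A call with a gripper value outside its range is refused whole. The fingers move at their own pace and stop on an object; FORCE is the grip in N (left out, the last holds). Time passes only in rows, so rows that repeat a pose let the fingers close. It gives the time, the measured TCP pose, the force, the opening and the grip force at its end, in the units of the state.
- get_obs(): the state, without advancing time (a new reading comes with each control period).
- optics.read_camera(name): name is "scene" or "top" or "wrist"; returns (picture, depth): 384x512x3 uint8, red, green, blue; 384x512 float32, m along the optical axis (not along the pixel's ray), 0 where there is no reading.
- optics.camera_info(name): a dict with "fovy" (degrees; the focal length in pixels is half the picture's height over the tangent of half this angle, whatever the lens; pixels are square), "cx", "cy" (the principal point, pixels), "k1" (the pictures are not rectified: a ray, as slopes to the right and down, at radius r is drawn at 1 + k1 r^2 times it, then the intrinsics apply), "R" (3x3) and "t" (3): a world point X has camera coordinates R X + t; the wrist camera has in their place "tool_from_camera" (4x4, takes a point from camera to tool coordinates, whose origin is the TCP and whose axes are the flange's). Camera axes: x right, y down, z forward; pixel columns grow to the right and rows downward; lengths in m; the calibration is good to about 2 mm. A picture is of the moment at which its call begins: read the wrist's pose just before it. camera_info takes no time and is no camera call.
- env.sign_off(): hands the job in; it is judged then, once.
Trained networks look in the newest picture that a camera, given by its name, has taken for a name from the list of things; names that differ only in an ending like _2 or _b are one class to them, and where a whole thing is asked for, a point or a joint stands for the part that bears it (a point fixed in the world has none). Each returns a list of dicts, best first, with "confidence" (0 to 1); they miss things now and then, are a little off and sometimes report something else, mostly with a low value. They report only what shows in the picture. A call takes as long as a camera call.
- nets.look_for(query, camera): "point" ([x, y, z] in m, in world coordinates, good to about 4 mm: the middle of the surface that is visible of it).
- nets.place_of(query, camera): "point" ([x, y, z] in m, in world coordinates, good to about 4 mm: a listed point, or the origin of a listed thing).
The state is a dict: "time_s": time; "qpos": joint angles; "joint_velocities": joint speeds; "effort": joint torques, N m; "tool_pos": TCP position; "tool_rot": TCP orientation; "force": force on the tool from outside, world axes, zero at the start; "wrist_torque": the same for the moment, N m; "grip_width": finger opening in m; "grasp_force": force on a finger pad.
Only numpy, scipy, OpenCV 4.12 (cv2) and the standard library are available. Lean on these libraries where they do the work, as an engineer would, in place of code of your own. Each camera call takes 0.05 s, during which the arm holds its last target. There are 200 camera calls.

## Task

The insulated steel cover of the countertop ice well has been washed and stands on edge in the wooden drying rack. Put it back on the well, handle up: its tongue goes under the front edge of the wooden bottle shelf, pushing back the spring bar in there, and the rest then comes down level into the recess until it lies fully home on the seat, flush with the rim. Leave the cups on the bottle shelf, the jigger and the bottle stopper standing where they are.

Things in the scene. Friction and masses are not known exactly. Their poses are not given: they have to be found in the camera images.
- ice_well: ice well, fixed: a steel box 250 mm wide (y), from x = -75 mm (front) to +140 mm (rear), with a walnut bottle shelf over its rear; origin on the worktop, x points to its rear, z up. The cover's recess starts at x = -60 mm (inner face of the front rim), is 173 mm wide and 12 mm deep; its rim is 57 mm above the worktop. A brass rail, top 95 mm high, stands on the shelf at x = +130 mm.
- well_seat (a point): point of the ice well 45 mm above its origin (axes as the ice well), at the height of the seat on which the cover lies; the seat is 10 mm wide at the front and sides; within it is the open well, x = -50 to +34 mm, 33 mm deep. The cover is home with its middle (in x and y) above this point.
- well_lip (a point): middle of the lower front edge of the bottle shelf, 42 mm behind the ice well's origin, 61 mm above the worktop (shelf top 69 mm); axes as the ice well. From here back runs a slot over the seat, 16 mm high, 134 mm wide: only the cover's tongue fits in, and only with the cover tilted 6 to 18 degrees, front edge high, to clear the front rim.
- spring_bar (a joint): bar inside the slot, sprung to the front: its front face is 13 mm behind the shelf's edge at 0 and moves to the rear by this many metres, at most 0.015. Pushes with 1.5 N at 0, 0.3 N more per mm. The tongue must push it back 6 to 13 mm while the cover's front edge comes down behind the front rim; with the cover home it stands 5 mm back and presses it against that rim.
- cover_centre (a point): middle of the cover, half-way up its slab. Cover: 120 mm front to rear (x, to the rear), 170 mm wide (y), 0.38 kg; z out of its top (handle side). Its slab, 12 mm thick, runs from x = -60 to +28 mm; behind it a tongue 130 mm wide, 6 mm thick, level with the underside, runs to x = +60 mm. At the start it stands on its front edge in the rack, tongue uppermost, handle to one side.
- cover_handle (a point): centre of the cover's walnut handle bar, axes as the cover: 12 mm thick (x), 100 mm long (y), 18 mm high; it lies 12 mm in front of and 31 mm above the cover's centre, with 16 mm of air between bar and slab
- cover_tongue (a point): middle of the rear end of the cover's tongue, half-way through its 6 mm, axes as the cover
- rack: drying rack of pale wood, fixed: two rails 14 mm high along its y, 128 mm apart, each with six upright dowels 8 mm thick up to 83 mm above the worktop, 16.5 mm between them. The cover stands on the rails in the middle gap. 146 mm (x) by 176 mm (y); origin on the worktop below its middle. The worktop between rack and ice well, 200 mm or more, is free.
- cup_a: small silver cup 48 mm wide, 46 mm high, standing on the bottle shelf; origin under its foot
- cup_b: small silver cup 53 mm wide, 46 mm high, standing on the bottle shelf; origin under its foot
- jigger: silver double-cone measure, 43 mm wide, 84 mm high, standing on the worktop behind the free space; origin under its foot
- stopper: wine stopper, 34 mm wide, 45 mm high, standing on the worktop behind the free space; origin under its foot

How it is judged:
By the outcome, as a careful person would: the job done as asked, in the order asked, and still so for the second after the job is handed in, with the robot touching nothing.
It also fails if it takes over 61 s, if anything falls off the work surface, if the arm or the gripper's body presses on something with over 40 N, if the wrist force passes 120 N, or if a joint passes its speed limit or range.

## Working session

There is one attempt and no reset: what is moved stays moved. The work goes in short steps, Python scripts to look and compute and a shell command to move; the robot and the scene stay as the last step left them, time stands still between calls to the robot, and variables do not carry over. Pictures are saved under pics/ and viewed, at most 10 in all, crops included, and the job is handed in when it is done.

```bash
ls; mkdir -p pics
cat > h.py <<'E'
import numpy as np, cv2
from scipy.spatial.transform import Rotation as Ro
from cell import get_obs, optics, env, nets
def tool(o=None):
    o=o or get_obs(); T=np.eye(4); T[:3,:3]=Ro.from_euler('xyz',o['tool_rot'],degrees=True).as_matrix(); T[:3,3]=o['tool_pos']; return T
def cam(n):
    T=tool(); im,d=optics.read_camera(n); c=optics.camera_info(n)
    if n=='wrist': W=T@np.array(c['tool_from_camera'])
    else:
        W=np.eye(4); W[:3,:3]=np.array(c['R']).T; W[:3,3]=-W[:3,:3]@np.array(c['t'])
    return im,d,c,W
def cloud(im,d,c,W):
    f=192/np.tan(np.radians(c['fovy']/2)); K=np.array([[f,0,c['cx']],[0,f,c['cy']],[0,0,1]])
    v,u=np.mgrid[:384,:512]; p=np.stack([u,v],-1).reshape(-1,1,2).astype(float)
    s=cv2.undistortPoints(p,K,np.array([c['k1'],0,0,0,0.])).reshape(384,512,2)
    P=np.concatenate([s,np.ones((384,512,1))],-1)*d[...,None]
    X=P@W[:3,:3].T+W[:3,3]; X[d==0]=np.nan; return X
def save(n,im): cv2.imwrite(f'pics/{n}.png',im[...,::-1])
E
python3 - <<'E'
from h import *
print(get_obs())
for n in('scene','top'):
    r=cam(n); save(n,r[0]); np.save(n,cloud(*r)); print(n,r[3][:3,3])
    for q in 'ice_well well_seat well_lip cover_centre cover_handle cover_tongue rack cup_a jigger stopper'.split():
        print(q,[(np.round(x['point'],3).tolist(),round(x['confidence'],2)) for x in nets.place_of(q,n)[:2]])
a=np.hstack([cv2.imread('pics/scene.png'),cv2.imread('pics/top.png')]); 
cv2.imwrite('pics/both.png',cv2.resize(np.vstack([cv2.imread('pics/scene.png'),cv2.imread('pics/top.png')]),None,fx=.78,fy=.78))
E
```

```text
pics
{'time_s': 0.0, 'qpos': array([-68.97725754,  18.43866873,  -4.01560145,  83.17627602,
         1.29412851,  78.53821503,  -3.25944491]), 'joint_velocities': array([-0.0275467 ,  0.03160159, -0.03816774, -0.00144619,  0.00952003,
       -0.05989482,  0.06045268]), 'effort': array([ 1.47764426e-04, -4.91292965e+01, -4.03563436e-01, -3.12526166e+01,
       -6.38159411e-02,  4.35472280e-02,  1.62308652e-04]), 'tool_pos': array([0.22445384, 0.60943121, 0.22145388]), 'tool_rot': array([-1.79892034e+02,  4.81886979e-03,  1.59787490e+02]), 'force': array([-0.79526541, -1.15270562, -0.19793929]), 'wrist_torque': array([ 0.03709221, -0.00253115, -0.00655771]), 'grasp_force': 0.0, 'grip_width': 0.08714391276893092}
scene [-0.23019484 -0.49994834  1.08962473]
ice_well [([0.442, 0.272, -0.002], 0.75), ([0.444, 0.274, 0.048], 0.36)]
well_seat [([0.442, 0.277, 0.043], 0.95)]
well_lip [([0.484, 0.268, 0.061], 0.71), ([0.541, 0.306, 0.072], 0.7)]
cover_centre [([0.445, -0.302, 0.074], 0.57), ([0.448, -0.304, 0.004], 0.46)]
cover_handle [([0.455, -0.33, 0.061], 0.87)]
cover_tongue [([0.446, -0.299, 0.134], 0.77)]
rack [([0.446, -0.303, 0.002], 0.82), ([0.457, -0.332, 0.061], 0.69)]
cup_a [([0.531, 0.211, 0.068], 0.85), ([0.543, 0.303, 0.069], 0.66)]
jigger [([0.609, 0.065, 0.002], 0.63)]
stopper [([0.605, -0.05, 0.001], 0.65)]
top [ 0.36301172 -0.00322357  1.2405939 ]
ice_well [([0.446, 0.275, -0.001], 0.92)]
well_seat [([0.443, 0.273, 0.046], 0.78)]
well_lip [([0.486, 0.275, 0.056], 0.78)]
cover_centre [([0.447, -0.306, 0.072], 0.7)]
cover_handle [([0.451, -0.331, 0.064], 0.91)]
cover_tongue [([0.446, -0.3, 0.134], 0.74)]
rack []
cup_a [([0.53, 0.211, 0.069], 0.69), ([0.611, 0.064, -0.001], 0.29)]
jigger [([0.611, 0.065, -0.002], 0.65)]
stopper [([0.602, -0.045, 0.004], 0.45)]
```

View pics/both.png

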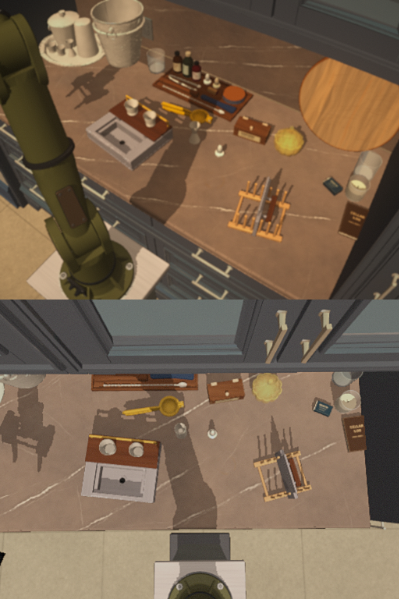

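The scene picture (upper half) shows the well at about (130,130), the rack with the cover at (268,205), and the jigger and stopper between them. The top view (lower half) shows the well at (122,470) and the cover at (290,470). Next I'll fit the positions and yaws.

Run:
```python
from h import *
def rect(P,n):
    r=cv2.minAreaRect((P[:,:2]*1000).astype(np.float32)); print(n,len(P),np.round(r[0],1),np.round(r[1],1),round(r[2],1),'z',np.round(np.median(P[:,2]),4))
for n in('scene','top'):
    X=np.load(n+'.npy').reshape(-1,3); X=X[~np.isnan(X[:,0])]
    def sel(x0,x1,y0,y1,z0,z1): return X[(X[:,0]>x0)&(X[:,0]<x1)&(X[:,1]>y0)&(X[:,1]<y1)&(X[:,2]>z0)&(X[:,2]<z1)]
    print(n)
    rect(sel(.35,.54,-.36,-.24,.126,.142),'tongue top')
    P=sel(.35,.55,-.36,-.24,.09,.142); rect(P,'cover')
    rect(sel(.35,.55,-.42,-.26,.05,.066+.008),'handle?')
    rect(sel(.33,.47,.13,.42,.05,.062),'rim')
    rect(sel(.30,.6,.13,.42,.05,.073),'well+shelf')
    rect(sel(.48,.6,.13,.42,.065,.073),'shelf')
    rect(sel(.40,.47,.2,.35,-.01,.03),'floor')
    p=sel(.3,.48,.13,.42,.05,.062); print('rim z',np.percentile(p[:,2],[10,50,90]) if len(p) else 0, 'table',np.median(sel(.4,.5,-.1,.1,-.02,.02)[:,2]))
```

```text
scene
tongue top 117 [ 444.8 -300. ] [130.3   6.2] 14.6 z 0.1347
cover 307 [ 446.6 -301.7] [172.8  12.1] 13.6 z 0.1049
handle? 504 [ 436.7 -306.6] [151.2 126.1] 14.8 z 0.0671
rim 1069 [423.8 277.5] [255.  116.4] 84.6 z 0.0578
well+shelf 2704 [474.5 272.1] [256.5 218.2] 83.5 z 0.0631
shelf 1257 [533.  266.5] [254.4 100.3] 83.4 z 0.0695
floor 605 [438.6 280.8] [138.   62.9] 89.6 z 0.0139
rim z [0.05356762 0.05773995 0.06078419] table 0.001703429849263749
top
tongue top 160 [ 447.3 -300.7] [129.4   7.8] 13.7 z 0.1336
cover 437 [ 447.4 -303.5] [171.3  13.8] 14.4 z 0.1148
handle? 451 [ 446.8 -320. ] [117.4 163.6] 89.4 z 0.0668
rim 1453 [425.1 275.3] [249.5 115.1] 83.8 z 0.0569
well+shelf 4215 [476.5 269.9] [250.2 217.7] 83.5 z 0.067
shelf 2419 [534.4 263.6] [249.7 100.9] 83.7 z 0.0693
floor 1308 [435.4 276. ] [147.9  69.3] 89.9 z 0.0124
rim z [0.05383036 0.05685891 0.05975455] table 0.0006376880162426435
```

```bash
cat >> h.py <<'E'
def T6(pos,rot): 
    T=np.eye(4); T[:3,:3]=Ro.from_euler('xyz',rot,degrees=True).as_matrix(); T[:3,3]=np.array(pos)/1000.; return T
def rel(A,B):
    D=np.linalg.inv(A)@B; return np.r_[D[:3,3]*1000,Ro.from_matrix(D[:3,:3]).as_rotvec(degrees=True)]
def plan(targets,start=None,dec=0):
    A=tool() if start is None else start
    for B in targets:
        r=np.round(rel(A,B),dec); print(' '.join(f'{k}={v:g}' for k,v in zip('tx ty tz wx wy wz'.split(),r)))
        D=np.eye(4); D[:3,3]=r[:3]/1000; D[:3,:3]=Ro.from_rotvec(r[3:],degrees=True).as_matrix(); A=A@D
    print('end',np.round(A[:3,3]*1000,1),np.round(Ro.from_matrix(A[:3,:3]).as_euler('xyz',degrees=True),1))
E
python3 - <<'E'
from h import *
W=[]
for i in range(1,7):
    s=i/6; a=np.radians(69.8+s*(-34-69.8)); r=649+s*(537-649)
    W.append(T6([r*np.cos(a),r*np.sin(a),222],[180,0,159.8-145.8*s]))
plan(W)
E
```

```text
tx=-187 ty=-48 tz=1 wx=0 wy=0 wz=24
tx=-186 ty=-25 tz=-0 wx=0 wy=0 wz=25
tx=-182 ty=0 tz=-0 wx=0 wy=-0 wz=24
tx=-176 ty=20 tz=-0 wx=0 wy=-0 wz=24
tx=-166 ty=38 tz=-0 wx=0 wy=-0 wz=24
tx=-156 ty=56 tz=-0 wx=0 wy=-0 wz=25
end [ 445.5 -300.7  221.6] [-180.    -0.    13.8]
```

```bash
python3 -m creep '[{"tx":-187,"ty":-48,"tz":1,"wz":24},{"tx":-187,"ty":-48,"tz":1,"wz":24},{"tx":-187,"ty":-48,"tz":1,"wz":24},{"tx":-187,"ty":-48,"tz":1,"wz":24},{"tx":-187,"ty":-48,"tz":1,"wz":24}]' 30
python3 -m creep '[{"tx":-186,"ty":-25,"wz":25},{"tx":-186,"ty":-25,"wz":25},{"tx":-186,"ty":-25,"wz":25},{"tx":-186,"ty":-25,"wz":25},{"tx":-186,"ty":-25,"wz":25}]'
python3 -m creep '[{"tx":-182,"wz":24},{"tx":-182,"wz":24},{"tx":-182,"wz":24},{"tx":-182,"wz":24},{"tx":-182,"wz":24}]'
python3 -m creep '[{"tx":-176,"ty":20,"wz":24},{"tx":-176,"ty":20,"wz":24},{"tx":-176,"ty":20,"wz":24},{"tx":-176,"ty":20,"wz":24},{"tx":-176,"ty":20,"wz":24}]'
python3 -c "
from h import *
W=[]
for s in (5/6,1):
    a=np.radians(69.8+s*(-34-69.8)); r=649+s*(537-649)
    W.append(T6([r*np.cos(a),r*np.sin(a),222],[180,0,159.8-145.8*s]))
print(get_obs()['qpos']);plan(W)"
```

```text
[-68.97911984  18.39203751  -4.01596685  83.1081597    1.29802605
  78.54087708  -3.25933927]
tx=-555 ty=-616 tz=1 wx=0 wy=-0 wz=121
tx=-156 ty=55 tz=-0 wx=0 wy=-0 wz=25
end [ 445.5 -300.4  221.6] [-180.    -0.    13.8]validation failed for argument at $[0]...
validation failed for argument at $[0]...
validation failed for argument at $[0]...
validation failed for argument at $[0]...
```

```bash
python3 -m creep '[{"wx":0,"wy":0,"wz":24,"tx":-187,"ty":-48,"tz":1,"gripper":1},{"wx":0,"wy":0,"wz":24,"tx":-187,"ty":-48,"tz":1,"gripper":1},{"wx":0,"wy":0,"wz":24,"tx":-187,"ty":-48,"tz":1,"gripper":1},{"wx":0,"wy":0,"wz":24,"tx":-187,"ty":-48,"tz":1,"gripper":1},{"wx":0,"wy":0,"wz":24,"tx":-187,"ty":-48,"tz":1,"gripper":1}]' 30
```

```text
time_s: 1.52
tool_pos: [0.3883, 0.4965, 0.2219]
tool_rot: [179.9, 0.2, 135.4]
force: [0.3, 0.5, -0.0]
grip_width: 0.0869
grasp_force: 0.0
```

```bash
python3 -m creep '[{"wx":0,"wy":0,"wz":25,"tx":-186,"ty":-25,"tz":0,"gripper":1},{"wx":0,"wy":0,"wz":25,"tx":-186,"ty":-25,"tz":0,"gripper":1},{"wx":0,"wy":0,"wz":25,"tx":-186,"ty":-25,"tz":0,"gripper":1},{"wx":0,"wy":0,"wz":25,"tx":-186,"ty":-25,"tz":0,"gripper":1},{"wx":0,"wy":0,"wz":25,"tx":-186,"ty":-25,"tz":0,"gripper":1}]' | sed -n 2,3p
python3 -m creep '[{"wx":0,"wy":0,"wz":24,"tx":-182,"ty":0,"tz":0,"gripper":1},{"wx":0,"wy":0,"wz":24,"tx":-182,"ty":0,"tz":0,"gripper":1},{"wx":0,"wy":0,"wz":24,"tx":-182,"ty":0,"tz":0,"gripper":1},{"wx":0,"wy":0,"wz":24,"tx":-182,"ty":0,"tz":0,"gripper":1},{"wx":0,"wy":0,"wz":24,"tx":-182,"ty":0,"tz":0,"gripper":1}]' | sed -n 2,3p
python3 -m creep '[{"wx":0,"wy":0,"wz":24,"tx":-176,"ty":20,"tz":0,"gripper":1},{"wx":0,"wy":0,"wz":24,"tx":-176,"ty":20,"tz":0,"gripper":1},{"wx":0,"wy":0,"wz":24,"tx":-176,"ty":20,"tz":0,"gripper":1},{"wx":0,"wy":0,"wz":24,"tx":-176,"ty":20,"tz":0,"gripper":1},{"wx":0,"wy":0,"wz":24,"tx":-176,"ty":20,"tz":0,"gripper":1}]' | sed -n 2,3p
python3 -m creep '[{"wx":0,"wy":0,"wz":24,"tx":-166,"ty":38,"tz":0,"gripper":1},{"wx":0,"wy":0,"wz":24,"tx":-166,"ty":38,"tz":0,"gripper":1},{"wx":0,"wy":0,"wz":24,"tx":-166,"ty":38,"tz":0,"gripper":1},{"wx":0,"wy":0,"wz":24,"tx":-166,"ty":38,"tz":0,"gripper":1},{"wx":0,"wy":0,"wz":24,"tx":-166,"ty":38,"tz":0,"gripper":1}]' | sed -n 1,3p
python3 - <<'E'
from h import *
r=cam('wrist'); save('w1',r[0]); X=cloud(*r).reshape(-1,3); X=X[~np.isnan(X[:,0])]
P=X[(X[:,2]>.126)&(X[:,2]<.142)&(abs(X[:,1]+.3)<.06)]
if len(P): print(len(P),cv2.minAreaRect((P[:,:2]*1000).astype(np.float32)),np.median(P[:,2]))
print(get_obs()['qpos'].round(1))
plan([T6([446,-300.5,222],[180,0,14])])
E
```

```text
tool_pos: [0.5036, 0.3465, 0.222]
tool_rot: [179.9, 0.2, 110.2]
tool_pos: [0.5665, 0.1741, 0.2222]
tool_rot: [179.9, 0.2, 86.2]
tool_pos: [0.5739, -0.0038, 0.2223]
tool_rot: [179.8, 0.2, 62.1]
time_s: 3.18
tool_pos: [0.5287, -0.1694, 0.2225]
tool_rot: [179.8, 0.1, 38.0]
223 ((493.62237548828125, -285.7252197265625), (33.891639709472656, 6.364067554473877), 14.652755737304688) 0.13262856629526037
[-21.7   7.5  39.8  98.2  -4.8  76.  -32.7]
tx=-149 ty=54 tz=1 wx=0 wy=0 wz=24
end [ 446.3 -300.5  221.5] [179.9  -0.   14.2]
```

View pics/w1.png

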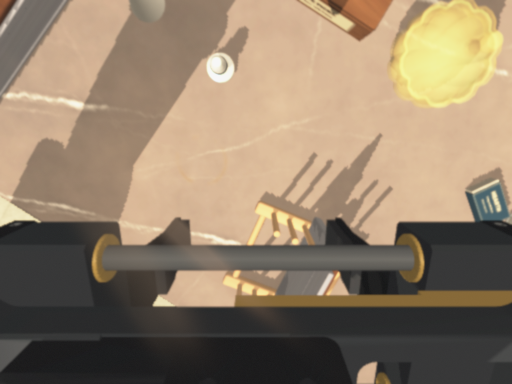

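```bash
python3 -m creep '[{"wx":0,"wy":0,"wz":24,"tx":-149,"ty":54,"tz":0,"gripper":0.5},{"wx":0,"wy":0,"wz":24,"tx":-149,"ty":54,"tz":0,"gripper":0.5},{"wx":0,"wy":0,"wz":24,"tx":-149,"ty":54,"tz":0,"gripper":0.5},{"wx":0,"wy":0,"wz":24,"tx":-149,"ty":54,"tz":0,"gripper":0.5},{"wx":0,"wy":0,"wz":24,"tx":-149,"ty":54,"tz":0,"gripper":0.5}]' | sed -n 1,3p
python3 - <<'E'
from h import *
r=cam('wrist'); save('w2',r[0]); X=cloud(*r).reshape(-1,3); X=X[~np.isnan(X[:,0])]
P=X[(X[:,2]>.124)&(X[:,2]<.142)&(abs(X[:,1]+.3)<.06)]
if len(P): print(len(P),cv2.minAreaRect((P[:,:2]*1000).astype(np.float32)),np.median(P[:,2]))
print(get_obs()['qpos'].round(1))
plan([T6([446,-299.5,110],[180,0,14.2])])
E
```

```text
time_s: 3.65
tool_pos: [0.445, -0.3015, 0.2223]
tool_rot: [179.8, 0.1, 14.1]
762 ((452.3905334472656, -296.973876953125), (118.75004577636719, 5.991312026977539), 14.698116302490234) 0.13345680670380944
[-14.    5.2  47.9 100.7  -4.   75.8 -40.8]
tx=-2 ty=1 tz=112 wx=0 wy=-0 wz=0
end [ 446.  -299.4  110.1] [180.   -0.   14.4]
```

```bash
python3 -m creep '[{"wx":0,"wy":0,"wz":0,"tx":-2,"ty":0,"tz":25,"gripper":0.3},{"wx":0,"wy":0,"wz":0,"tx":-2,"ty":0,"tz":50,"gripper":0.3},{"wx":0,"wy":0,"wz":0,"tx":-2,"ty":0,"tz":75,"gripper":0.3},{"wx":0,"wy":0,"wz":0,"tx":-2,"ty":0,"tz":100,"gripper":0.3},{"wx":0,"wy":0,"wz":0,"tx":-2,"ty":0,"tz":112,"gripper":0.3}]' 
python3 -m creep '[{"wx":0,"wy":0,"wz":0,"tx":0,"ty":0,"tz":0,"gripper":-0.3},{"wx":0,"wy":0,"wz":0,"tx":0,"ty":0,"tz":0,"gripper":-0.7},{"wx":0,"wy":0,"wz":0,"tx":0,"ty":0,"tz":0,"gripper":-1},{"wx":0,"wy":0,"wz":0,"tx":0,"ty":0,"tz":0,"gripper":-1},{"wx":0,"wy":0,"wz":0,"tx":0,"ty":0,"tz":0,"gripper":-1}]' 35
python3 -m creep '[{"wx":0,"wy":0,"wz":0,"tx":0,"ty":0,"tz":0,"gripper":-1},{"wx":0,"wy":0,"wz":0,"tx":0,"ty":0,"tz":0,"gripper":-1},{"wx":0,"wy":0,"wz":0,"tx":0,"ty":0,"tz":0,"gripper":-1},{"wx":0,"wy":0,"wz":0,"tx":0,"ty":0,"tz":0,"gripper":-1}]'
```

```text
time_s: 4.12
tool_pos: [0.4476, -0.2921, 0.1065]
tool_rot: [-179.8, 0.2, 15.0]
force: [0.1, 0.1, 0.2]
grip_width: 0.0569
grasp_force: 0.0
time_s: 4.53
tool_pos: [0.4487, -0.2956, 0.1109]
tool_rot: [179.9, -0.1, 14.8]
force: [-0.1, 0.6, -0.4]
grip_width: 0.0311
grasp_force: 0.0
time_s: 4.87
tool_pos: [0.448, -0.2958, 0.1098]
tool_rot: [179.9, -0.0, 14.8]
force: [3.3, -7.7, -3.9]
grip_width: 0.0057
grasp_force: 34.8
```

```bash
python3 -m creep '[{"wx":0,"wy":0,"wz":0,"tx":0,"ty":1,"tz":-4,"gripper":-1},{"wx":0,"wy":0,"wz":0,"tx":0,"ty":1,"tz":-15,"gripper":-1},{"wx":0,"wy":0,"wz":0,"tx":0,"ty":1,"tz":-30,"gripper":-1},{"wx":0,"wy":0,"wz":0,"tx":0,"ty":1,"tz":-45,"gripper":-1},{"wx":0,"wy":0,"wz":0,"tx":0,"ty":1,"tz":-60,"gripper":-1}]' 
python3 -m creep '[{"wx":0,"wy":0,"wz":0,"tx":0,"ty":0,"tz":-12,"gripper":-1},{"wx":0,"wy":0,"wz":0,"tx":0,"ty":0,"tz":-24,"gripper":-1},{"wx":0,"wy":0,"wz":0,"tx":0,"ty":0,"tz":-34,"gripper":-1},{"wx":0,"wy":0,"wz":0,"tx":0,"ty":0,"tz":-40,"gripper":-1},{"wx":0,"wy":0,"wz":0,"tx":0,"ty":0,"tz":-40,"gripper":-1}]'
python3 - <<'E'
from h import *
r=cam('scene'); save('s2',r[0]); 
print(get_obs()['qpos'].round(1))
# lay: cover x -> +y (yaw 90), front edge line at y=-150 ; free carry then tilt
plan([T6([449,-200,212],[180,0,10]),T6([455,-100,212],[180,0,0])])
E
```

```text
time_s: 5.28
tool_pos: [0.4474, -0.2963, 0.1705]
tool_rot: [-180.0, 0.0, 14.7]
force: [-0.3, -1.2, -3.4]
grip_width: 0.0054
grasp_force: 34.9
time_s: 5.7
tool_pos: [0.4486, -0.2964, 0.2109]
tool_rot: [180.0, -0.1, 14.8]
force: [0.4, -0.3, -2.5]
grip_width: 0.0055
grasp_force: 34.9
[-14.1   5.7  48.  101.7  -4.4  74.5 -40.2]
tx=25 ty=-93 tz=-2 wx=-0 wy=-0 wz=5
tx=23 ty=-97 tz=-0 wx=-0 wy=-0 wz=10
end [ 454.8 -100.3  212. ] [-180.    -0.    -0.2]
```

View pics/s2.png

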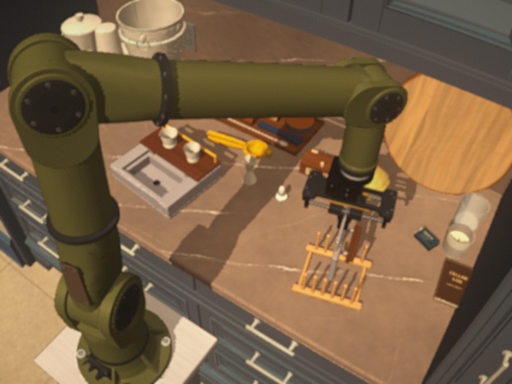

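Run:
```python
from h import *
plan([T6([455,-130,212],[180,0,0]),T6([455,-110,160],[154,0,0]),T6([455,-89,90],[128,0,0]),T6([455,-89,63],[128,0,0])])
```

```text
tx=49 ty=-159 tz=-2 wx=-0 wy=-0 wz=15
tx=-0 ty=-20 tz=52 wx=-26 wy=0 wz=-0
tx=-0 ty=-49 tz=54 wx=-26 wy=0 wz=-0
tx=-0 ty=-22 tz=16 wx=-0 wy=0 wz=-0
end [455.2 -88.5  62.8] [128.   -0.   -0.2]
```

```bash
python3 -m creep '[{"wx":0,"wy":0,"wz":3,"tx":10,"ty":-32,"tz":-2,"gripper":-1},{"wx":0,"wy":0,"wz":6,"tx":20,"ty":-64,"tz":-2,"gripper":-1},{"wx":0,"wy":0,"wz":9,"tx":30,"ty":-96,"tz":-2,"gripper":-1},{"wx":0,"wy":0,"wz":12,"tx":40,"ty":-128,"tz":-2,"gripper":-1},{"wx":0,"wy":0,"wz":15,"tx":49,"ty":-159,"tz":-2,"gripper":-1}]' 
python3 -m creep '[{"wx":-5,"wy":0,"wz":0,"tx":0,"ty":-4,"tz":10,"gripper":-1},{"wx":-10,"wy":0,"wz":0,"tx":0,"ty":-8,"tz":20,"gripper":-1},{"wx":-15,"wy":0,"wz":0,"tx":0,"ty":-12,"tz":30,"gripper":-1},{"wx":-20,"wy":0,"wz":0,"tx":0,"ty":-16,"tz":40,"gripper":-1},{"wx":-26,"wy":0,"wz":0,"tx":0,"ty":-20,"tz":52,"gripper":-1}]' 
python3 -m creep '[{"wx":-5,"wy":0,"wz":0,"tx":0,"ty":-10,"tz":11,"gripper":-1},{"wx":-10,"wy":0,"wz":0,"tx":0,"ty":-20,"tz":22,"gripper":-1},{"wx":-16,"wy":0,"wz":0,"tx":0,"ty":-30,"tz":33,"gripper":-1},{"wx":-22,"wy":0,"wz":0,"tx":0,"ty":-40,"tz":44,"gripper":-1},{"wx":-26,"wy":0,"wz":0,"tx":0,"ty":-49,"tz":54,"gripper":-1}]'
python3 - <<'E'
from h import *
r=cam('scene'); save('s3',r[0]); X=cloud(*r).reshape(-1,3); X=X[~np.isnan(X[:,0])]
P=X[(X[:,2]>.012)&(X[:,2]<.2)&(X[:,0]>.36)&(X[:,0]<.55)&(X[:,1]>-.19)&(X[:,1]<-.11)]
print(np.percentile(P,[1,99],axis=0).round(3))
print(get_obs()['qpos'].round(1))
plan([T6([455,-89,63],[128,0,0])])
E
```

```text
time_s: 6.17
tool_pos: [0.454, -0.128, 0.2107]
tool_rot: [-180.0, 0.1, -0.3]
force: [0.8, 0.5, -3.3]
grip_width: 0.0058
grasp_force: 35.0
time_s: 6.58
tool_pos: [0.455, -0.1099, 0.1595]
tool_rot: [153.9, -0.1, -0.3]
force: [0.8, 0.2, -4.5]
grip_width: 0.0061
grasp_force: 35.0
time_s: 7.0
tool_pos: [0.4546, -0.0874, 0.0871]
tool_rot: [127.9, 0.1, -0.0]
force: [-0.3, 1.0, -2.9]
grip_width: 0.0057
grasp_force: 35.0
[[ 0.366 -0.165  0.036]
 [ 0.534 -0.11   0.097]]
[ -42.6   20.    16.8  119.3   41.8   74.3 -138.9]
tx=2 ty=-13 tz=15 wx=0 wy=0 wz=1
end [454.7 -89.4  63. ] [127.7  -0.3  -0.4]
```

View pics/s3.png

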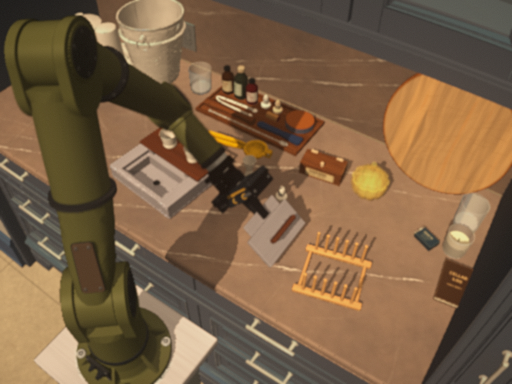

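```bash
python3 -m creep '[{"wx":0,"wy":0,"wz":0,"tx":0,"ty":-5,"tz":4,"gripper":-1},{"wx":0,"wy":0,"wz":0,"tx":0,"ty":-10,"tz":8,"gripper":-1},{"wx":0,"wy":0,"wz":0,"tx":0,"ty":-14,"tz":11,"gripper":-1},{"wx":0,"wy":0,"wz":0,"tx":0,"ty":-17,"tz":13,"gripper":-1},{"wx":0,"wy":0,"wz":0,"tx":0,"ty":-17,"tz":13,"gripper":-1}]' 
python3 -m creep '[{"wx":0,"wy":0,"wz":0,"tx":0,"ty":-1.2,"tz":0.9,"gripper":-1},{"wx":0,"wy":0,"wz":0,"tx":0,"ty":-2.4,"tz":1.8,"gripper":-1},{"wx":0,"wy":0,"wz":0,"tx":0,"ty":-2.4,"tz":1.8,"gripper":-1}]'
```

```text
time_s: 7.47
tool_pos: [0.455, -0.0901, 0.0686]
tool_rot: [128.1, -0.1, -0.3]
force: [-0.2, 0.1, -2.3]
grip_width: 0.0056
grasp_force: 35.0
time_s: 7.72
tool_pos: [0.4551, -0.0893, 0.0654]
tool_rot: [128.1, -0.1, -0.2]
force: [0.0, 0.5, -3.1]
grip_width: 0.0058
grasp_force: 35.0
```

```bash
python3 -m creep '[{"wx":0,"wy":0,"wz":0,"tx":0,"ty":-1.6,"tz":1.2,"gripper":-1},{"wx":0,"wy":0,"wz":0,"tx":0,"ty":-1.6,"tz":1.2,"gripper":-1},{"wx":0,"wy":0,"wz":0,"tx":0,"ty":-1.6,"tz":1.2,"gripper":-1}]' |grep -E "pos|force"
python3 -m creep '[{"wx":0,"wy":0,"wz":0,"tx":0,"ty":-1.6,"tz":1.2,"gripper":-1},{"wx":0,"wy":0,"wz":0,"tx":0,"ty":-1.6,"tz":1.2,"gripper":-1},{"wx":0,"wy":0,"wz":0,"tx":0,"ty":-1.6,"tz":1.2,"gripper":-1}]' |grep -E "pos|force"
```

```text
tool_pos: [0.4549, -0.0892, 0.0631]
force: [-0.2, 0.3, -3.5]
grasp_force: 35.0
tool_pos: [0.4552, -0.0892, 0.0613]
force: [-0.6, 0.7, -2.3]
grasp_force: 35.0
```

```bash
python3 -m creep '[{"wx":0,"wy":0,"wz":0,"tx":0,"ty":-1.2,"tz":0.9,"gripper":-1},{"wx":0,"wy":0,"wz":0,"tx":0,"ty":-1.2,"tz":0.9,"gripper":-1},{"wx":0,"wy":0,"wz":0,"tx":0,"ty":-1.2,"tz":0.9,"gripper":-1}]' |grep -E "pos|force"
python3 -m creep '[{"wx":0,"wy":0,"wz":0,"tx":0,"ty":-1.2,"tz":0.9,"gripper":-1},{"wx":0,"wy":0,"wz":0,"tx":0,"ty":-1.2,"tz":0.9,"gripper":-1},{"wx":0,"wy":0,"wz":0,"tx":0,"ty":-1.2,"tz":0.9,"gripper":-1}]' |grep -E "pos|force"
```

```text
tool_pos: [0.4553, -0.0891, 0.0604]
force: [-0.5, 3.6, 4.8]
grasp_force: 35.0
tool_pos: [0.4556, -0.089, 0.0595]
force: [-0.5, 5.1, 9.0]
grasp_force: 35.0
```

```bash
python3 -m creep '[{"wx":0,"wy":0,"wz":0,"tx":0,"ty":0,"tz":0,"gripper":-0.8},{"wx":0,"wy":0,"wz":0,"tx":0,"ty":0,"tz":0,"gripper":-0.7},{"wx":0,"wy":0,"wz":0,"tx":0,"ty":0,"tz":0,"gripper":-0.6},{"wx":0,"wy":0,"wz":0,"tx":0,"ty":0,"tz":0,"gripper":-0.5},{"wx":0,"wy":0,"wz":0,"tx":0,"ty":0,"tz":0,"gripper":-0.4}]' |grep -E "pos|force|width"
python3 -m creep '[{"wx":0,"wy":0,"wz":0,"tx":0,"ty":0,"tz":0,"gripper":-0.25},{"wx":0,"wy":0,"wz":0,"tx":0,"ty":0,"tz":0,"gripper":-0.1},{"wx":0,"wy":0,"wz":0,"tx":0,"ty":0,"tz":0,"gripper":0.05},{"wx":0,"wy":0,"wz":0,"tx":0,"ty":0,"tz":0,"gripper":0.2},{"wx":0,"wy":0,"wz":0,"tx":0,"ty":0,"tz":0,"gripper":0.35}]' |grep -E "pos|force|width"
python3 -m creep '[{"wx":0,"wy":0,"wz":0,"tx":0,"ty":0,"tz":0,"gripper":0.5},{"wx":0,"wy":0,"wz":0,"tx":0,"ty":0,"tz":0,"gripper":0.65},{"wx":0,"wy":0,"wz":0,"tx":0,"ty":0,"tz":0,"gripper":0.8},{"wx":0,"wy":0,"wz":0,"tx":0,"ty":0,"tz":0,"gripper":1},{"wx":0,"wy":0,"wz":0,"tx":0,"ty":0,"tz":0,"gripper":1}]' |grep -E "pos|force|width"
python3 - <<'E'
from h import *
r=cam('scene'); X=cloud(*r)
u,v=275,232
X=X.reshape(-1,3); X=X[~np.isnan(X[:,0])]
for y in range(-180,-20,10):
    P=X[(abs(X[:,0]-.40)<.025)&(abs(X[:,1]*1000-y)<5)]; print(y,len(P),np.round(np.percentile(P[:,2],[10,50,90])*1000,1) if len(P) else '')
save('s4',r[0][120:300,180:400])
# rotate about E
a0,a1=52,30
A=tool(); E0=A@np.array([0,-.0435,0,1]); print('E',E0[:3])
W=[]
for a,z in((45,E0[2]*1000-3),(38,18),(30,12)):
    B=T6([0,0,0],[180-a,0,-.2]); B[:3,3]=np.array([E0[0],E0[1]+.004,z/1000])-B[:3,:3]@[0,-.0435,0]; W.append(B)
plan(W)
E
```

```text
tool_pos: [0.4547, -0.0895, 0.0579]
force: [0.1, 0.1, -1.6]
grip_width: 0.0219
grasp_force: 0.5
tool_pos: [0.4548, -0.0893, 0.0581]
force: [0.7, 0.3, -1.7]
grip_width: 0.051
grasp_force: 0.5
tool_pos: [0.455, -0.0891, 0.0581]
force: [0.0, 0.6, -1.4]
grip_width: 0.0825
grasp_force: 0.5
-180 65 [-1.3  1.2  3. ]
-170 68 [-1.1  1.1  4.6]
-160 89 [ 0.2 13.9 17.1]
-150 67 [14.3 17.8 20.1]
-140 68 [17.3 21.2 24. ]
-130 118 [22.2 26.4 61.5]
-120 58 [23.8 27.7 30.4]
-110 70 [27.6 30.4 34.7]
-100 76 [28.1 33.7 37. ]
-90 72 [32.5 35.8 40.4]
-80 69 [ 24.4  37.1 176.3]
-70 106 [  4.6  38.3 184.6]
-60 152 [  1.6  42.1 195.8]
-50 105 [1.000e-01 4.220e+01 1.886e+02]
-40 49 [ -0.    3.1 140.1]
-30 56 [  0.2   2.4 122. ]
E [ 0.45507044 -0.06234974  0.02386789]
tx=-0 ty=-5 tz=4 wx=7 wy=0 wz=-0
tx=-0 ty=-3 tz=7 wx=7 wy=0 wz=-0
tx=-0 ty=-4 tz=11 wx=8 wy=0 wz=-0
end [454.9 -95.7  33.5] [150.   -0.   -0.2]
```

View pics/s4.png

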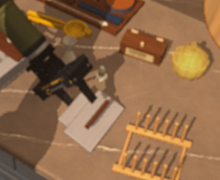

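```bash
python3 -m creep '[{"wx":3,"wy":0,"wz":0,"tx":0,"ty":-2,"tz":2,"gripper":1},{"wx":5,"wy":0,"wz":0,"tx":0,"ty":-4,"tz":3,"gripper":1},{"wx":7,"wy":0,"wz":0,"tx":0,"ty":-5,"tz":4,"gripper":1}]' |grep -E "pos|^force"
python3 -m creep '[{"wx":3,"wy":0,"wz":0,"tx":0,"ty":-1,"tz":3,"gripper":1},{"wx":5,"wy":0,"wz":0,"tx":0,"ty":-2,"tz":5,"gripper":1},{"wx":7,"wy":0,"wz":0,"tx":0,"ty":-3,"tz":7,"gripper":1}]' |grep -E "pos|^force"
python3 -m creep '[{"wx":3,"wy":0,"wz":0,"tx":0,"ty":-1,"tz":4,"gripper":1},{"wx":5,"wy":0,"wz":0,"tx":0,"ty":-2,"tz":7,"gripper":1},{"wx":8,"wy":0,"wz":0,"tx":0,"ty":-4,"tz":11,"gripper":1},{"wx":8,"wy":0,"wz":0,"tx":0,"ty":-4,"tz":11,"gripper":1}]' |grep -E "pos|rot|^force"
python3 -m creep '[{"wx":0,"wy":0,"wz":0,"tx":0,"ty":-4,"tz":-2,"gripper":1},{"wx":0,"wy":0,"wz":0,"tx":0,"ty":-11,"tz":-6,"gripper":1},{"wx":0,"wy":0,"wz":0,"tx":0,"ty":-22,"tz":-13,"gripper":1},{"wx":0,"wy":0,"wz":0,"tx":0,"ty":-37,"tz":-22,"gripper":1},{"wx":0,"wy":0,"wz":0,"tx":0,"ty":-52,"tz":-30,"gripper":1}]' |grep -E "pos|rot|^force"
python3 - <<'E'
from h import *
r=cam('scene'); X=cloud(*r)
X=X.reshape(-1,3); X=X[~np.isnan(X[:,0])]
for y in range(-180,-20,10):
    P=X[(abs(X[:,0]-.40)<.025)&(abs(X[:,1]*1000-y)<5)]; print(y,len(P),np.round(np.percentile(P[:,2],[10,50,90])*1000,1) if len(P) else '')
print(get_obs()['qpos'].round(1))
plan([T6([455,0,160],[165,0,-.2]),T6([455,-50,190],[180,0,-.2]), T6([455,-117,190],[180,0,0])])
E
```

```text
tool_pos: [0.4549, -0.0892, 0.0517]
force: [-0.7, -0.3, -0.4]
tool_pos: [0.4552, -0.092, 0.0449]
force: [-0.0, 1.0, -1.0]
tool_pos: [0.4546, -0.0977, 0.0343]
tool_rot: [150.1, -0.1, -0.5]
force: [0.1, -1.0, -0.7]
tool_pos: [0.4554, -0.0328, 0.0335]
tool_rot: [150.0, -0.0, -0.1]
force: [1.0, -0.4, -0.8]
-180 63 [-1.6  1.2  4.4]
-170 86 [-0.3  8.9 14.3]
-160 63 [ 9.9 13.5 15.5]
-150 66 [10.6 13.3 15.8]
-140 61 [10.5 13.2 15.4]
-130 95 [10.8 15.4 46.1]
-120 75 [11.6 15.5 48.9]
-110 54 [10.  13.2 15.7]
-100 61 [10.5 13.4 16.1]
-90 55 [10.3 12.7 16.5]
-80 45 [ 3.5  8.6 12.9]
-70 76 [  0.4   7.3 143.6]
-60 102 [  1.9   9.9 169.5]
-50 100 [  0.7   7.2 172.2]
-40 80 [ -0.2   3.3 165.5]
-30 78 [ -1.7   2.6 141.6]
[ -35.7   13.3   15.   120.6   28.2   60.9 -127.7]
tx=-1 ty=38 tz=-124 wx=15 wy=-0 wz=0
tx=-0 ty=56 tz=-17 wx=15 wy=-0 wz=0
tx=-0 ty=67 tz=0 wx=-0 wy=-0 wz=0
end [ 455.4 -116.5  190. ] [-1.798e+02 -1.000e-01  2.000e-01]
```

```bash
python3 -m creep '[{"wx":3,"wy":0,"wz":0,"tx":0,"ty":5,"tz":-25,"gripper":1},{"wx":6,"wy":0,"wz":0,"tx":0,"ty":10,"tz":-50,"gripper":1},{"wx":9,"wy":0,"wz":0,"tx":0,"ty":20,"tz":-80,"gripper":1},{"wx":15,"wy":0,"wz":0,"tx":0,"ty":38,"tz":-124,"gripper":1},{"wx":15,"wy":0,"wz":0,"tx":0,"ty":38,"tz":-124,"gripper":1}]' |grep -E "pos|rot"
python3 -m creep '[{"wx":15,"wy":0,"wz":0,"tx":0,"ty":56,"tz":-17,"gripper":1},{"wx":15,"wy":0,"wz":0,"tx":0,"ty":56,"tz":-17,"gripper":1},{"wx":15,"wy":0,"wz":0,"tx":0,"ty":56,"tz":-17,"gripper":1},{"wx":15,"wy":0,"wz":0,"tx":0,"ty":56,"tz":-17,"gripper":1}]' |grep -E "pos|rot"
for i in 1; do python3 -m creep '[{"wx":0,"wy":0,"wz":-35,"tx":0,"ty":0,"tz":0,"gripper":1},{"wx":0,"wy":0,"wz":-35,"tx":0,"ty":0,"tz":0,"gripper":1},{"wx":0,"wy":0,"wz":-35,"tx":0,"ty":0,"tz":0,"gripper":1},{"wx":0,"wy":0,"wz":-35,"tx":0,"ty":0,"tz":0,"gripper":1},{"wx":0,"wy":0,"wz":-35,"tx":0,"ty":0,"tz":0,"gripper":1}]' |grep -E "pos|rot"; done
python3 -c "
from h import *
print(get_obs()['qpos'].round(1))"
```

```text
tool_pos: [0.4598, -0.0066, 0.1678]
tool_rot: [165.4, -0.7, -0.3]
tool_pos: [0.4559, -0.0589, 0.1925]
tool_rot: [-179.9, -0.2, -0.6]
tool_pos: [0.4548, -0.0534, 0.19]
tool_rot: [-180.0, 0.2, 35.4]
[-26.2  -5.4  28.1 112.5   2.8  72.4 -53.6]
```

Consistent with the J7 prediction, so I'll continue the half turn.

```bash
python3 -m creep '[{"wx":0,"wy":0,"wz":-35,"tx":0,"ty":0,"tz":-5,"gripper":1},{"wx":0,"wy":0,"wz":-35,"tx":0,"ty":0,"tz":-5,"gripper":1},{"wx":0,"wy":0,"wz":-35,"tx":0,"ty":0,"tz":-5,"gripper":1},{"wx":0,"wy":0,"wz":-35,"tx":0,"ty":0,"tz":-5,"gripper":1},{"wx":0,"wy":0,"wz":-35,"tx":0,"ty":0,"tz":-5,"gripper":1}]' |grep -E "pos|rot"
python3 -m creep '[{"wx":0,"wy":0,"wz":-35,"tx":0,"ty":0,"tz":-5,"gripper":1},{"wx":0,"wy":0,"wz":-35,"tx":0,"ty":0,"tz":-5,"gripper":1},{"wx":0,"wy":0,"wz":-35,"tx":0,"ty":0,"tz":-5,"gripper":1},{"wx":0,"wy":0,"wz":-35,"tx":0,"ty":0,"tz":-5,"gripper":1},{"wx":0,"wy":0,"wz":-35,"tx":0,"ty":0,"tz":-5,"gripper":1}]' |grep -E "pos|rot"
python3 -m creep '[{"wx":0,"wy":0,"wz":-35,"tx":0,"ty":0,"tz":-5,"gripper":1},{"wx":0,"wy":0,"wz":-35,"tx":0,"ty":0,"tz":-5,"gripper":1},{"wx":0,"wy":0,"wz":-35,"tx":0,"ty":0,"tz":-5,"gripper":1},{"wx":0,"wy":0,"wz":-35,"tx":0,"ty":0,"tz":-5,"gripper":1},{"wx":0,"wy":0,"wz":-35,"tx":0,"ty":0,"tz":-5,"gripper":1}]' |grep -E "pos|rot"
python3 -m creep '[{"wx":0,"wy":0,"wz":-35,"tx":0,"ty":0,"tz":-5,"gripper":1},{"wx":0,"wy":0,"wz":-35,"tx":0,"ty":0,"tz":-5,"gripper":1},{"wx":0,"wy":0,"wz":-35,"tx":0,"ty":0,"tz":-5,"gripper":1},{"wx":0,"wy":0,"wz":-35,"tx":0,"ty":0,"tz":-5,"gripper":1},{"wx":0,"wy":0,"wz":-35,"tx":0,"ty":0,"tz":-5,"gripper":1}]' |grep -E "pos|rot"
python3 - <<'E'
from h import *
print(get_obs()['qpos'].round(1),get_obs()['time_s'])
for n in('scene','top','wrist'):
    r=cam(n); X=cloud(*r).reshape(-1,3); X=X[~np.isnan(X[:,0])]
    if n=='wrist': save('w5',r[0])
    def rect(z0,z1,t):
        P=X[(X[:,2]>z0)&(X[:,2]<z1)&(X[:,0]>.36)&(X[:,0]<.56)&(X[:,1]>-.185)&(X[:,1]<-.03)]
        if len(P)>20: q=cv2.minAreaRect((P[:,:2]*1000).astype(np.float32)); print(n,t,len(P),np.round(q[0],1),np.round(q[1],1),round(q[2],1),np.median(P[:,2]).round(4))
    rect(.038,.06,'bar'); rect(.009,.06,'slab')
    for q in('cover_handle','cover_centre'): print([np.round(x['point'],3).tolist() for x in nets.place_of(q,n)[:1]])
plan([T6([455,-120,180],[180,0,180])])
E
```

```text
tool_pos: [0.4548, -0.0533, 0.195]
tool_rot: [-179.9, 0.1, 70.4]
tool_pos: [0.4548, -0.0533, 0.2001]
tool_rot: [-179.9, 0.1, 105.4]
tool_pos: [0.4548, -0.0533, 0.2051]
tool_rot: [-179.8, -0.0, 140.4]
tool_pos: [0.4548, -0.0534, 0.2101]
tool_rot: [-179.9, -0.1, 175.4]
[-35.8  -7.4  36.5 111.1   4.6  75.   84.7] 14.15
scene bar 174 [ 451.2 -124.1] [ 13.6 102.8] 89.8 0.0467
scene slab 1838 [ 462.1 -112. ] [195.3 120.9] 0.2 0.0136
[[0.453, -0.121, 0.036]]
[[0.448, -0.111, 0.006]]
[]
[[0.442, 0.274, 0.045]]
wrist bar 821 [ 452.8 -123.7] [ 12.4 100. ] 89.6 0.0453
wrist slab 7815 [ 452.5 -127.6] [ 88.  169.3] 89.6 0.0118
[[0.452, -0.126, 0.037]]
[[0.45, -0.11, 0.008]]
tx=-6 ty=-64 tz=31 wx=-0 wy=-0 wz=-5
end [ 455.1 -120.4  179.8] [-180.    -0.   179.7]
```

View pics/w5.png

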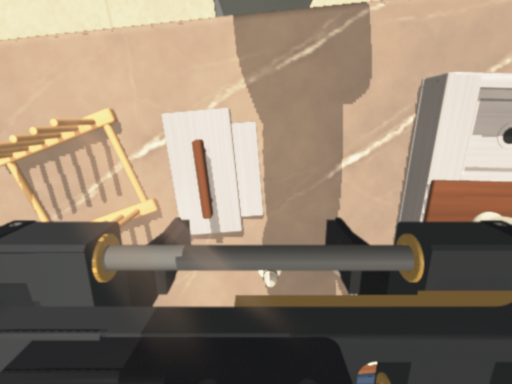

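Run:
```python
from h import *
plan([T6([452.7,-123.8,110],[180,0,179.6]),T6([452.7,-123.8,18],[180,0,179.6])],dec=1)
```

```text
tx=-3.9 ty=-67.6 tz=100.8 wx=-0 wy=-0 wz=-4.9
tx=-0 ty=-0 tz=92 wx=-0 wy=-0 wz=0
end [ 452.7 -123.8   18. ] [-180.    -0.   179.6]
```

```bash
python3 -m creep '[{"wx":0,"wy":0,"wz":-5,"tx":-4,"ty":-68,"tz":60,"gripper":0},{"wx":0,"wy":0,"wz":-5,"tx":-4,"ty":-68,"tz":60,"gripper":0},{"wx":0,"wy":0,"wz":-5,"tx":-4,"ty":-68,"tz":101,"gripper":0},{"wx":0,"wy":0,"wz":-5,"tx":-4,"ty":-68,"tz":101,"gripper":0},{"wx":0,"wy":0,"wz":-5,"tx":-4,"ty":-68,"tz":101,"gripper":0}]' |grep -E "pos|rot|width"
python3 - <<'E'
from h import *
r=cam('wrist'); X=cloud(*r).reshape(-1,3); X=X[~np.isnan(X[:,0])]
P=X[(X[:,2]>.038)&(X[:,2]<.06)&(X[:,0]>.36)&(X[:,0]<.56)&(X[:,1]>-.165)&(X[:,1]<-.08)]
if len(P)>20: q=cv2.minAreaRect((P[:,:2]*1000).astype(np.float32)); print(len(P),np.round(q[0],1),np.round(q[1],1),round(q[2],1))
plan([T6([452.7,-123.8,18],[180,0,179.6])],dec=1)
E
```

```text
tool_pos: [0.4507, -0.1244, 0.108]
tool_rot: [-180.0, -0.3, 179.7]
grip_width: 0.062
1329 [ 446.6 -123.4] [11.5 87.6] 89.3
tx=-0.2 ty=0.2 tz=91.9 wx=-0 wy=-0.1 wz=0.2
end [ 452.7 -123.8   18. ] [-180.     0.   179.6]
```

```bash
python3 -m creep '[{"wx":0,"wy":0,"wz":0,"tx":0,"ty":0,"tz":25,"gripper":0},{"wx":0,"wy":0,"wz":0,"tx":0,"ty":0,"tz":50,"gripper":0},{"wx":0,"wy":0,"wz":0,"tx":0,"ty":0,"tz":70,"gripper":0},{"wx":0,"wy":0,"wz":0,"tx":0,"ty":0,"tz":85,"gripper":0},{"wx":0,"wy":0,"wz":0,"tx":0,"ty":0,"tz":92,"gripper":0}]' |grep -E "pos|rot|^force|width"
python3 -m creep '[{"wx":0,"wy":0,"wz":0,"tx":0,"ty":0,"tz":0,"gripper":0},{"wx":0,"wy":0,"wz":0,"tx":0,"ty":0,"tz":0,"gripper":-0.4},{"wx":0,"wy":0,"wz":0,"tx":0,"ty":0,"tz":0,"gripper":-0.7},{"wx":0,"wy":0,"wz":0,"tx":0,"ty":0,"tz":0,"gripper":-1},{"wx":0,"wy":0,"wz":0,"tx":0,"ty":0,"tz":0,"gripper":-1}]' 45 |grep -E "pos|rot|force|width"
python3 -m creep '[{"wx":0,"wy":0,"wz":0,"tx":0,"ty":0,"tz":0,"gripper":-1},{"wx":0,"wy":0,"wz":0,"tx":0,"ty":0,"tz":0,"gripper":-1},{"wx":0,"wy":0,"wz":0,"tx":0,"ty":0,"tz":0,"gripper":-1}]' |grep -E "pos|rot|force|width"
```

```text
tool_pos: [0.454, -0.1228, 0.018]
tool_rot: [180.0, 0.0, 179.9]
force: [-0.6, 0.1, 0.1]
grip_width: 0.0434
tool_pos: [0.4538, -0.1242, 0.0188]
tool_rot: [180.0, 0.1, 179.8]
force: [-0.7, -0.4, -0.3]
grip_width: 0.0246
grasp_force: 0.0
tool_pos: [0.4532, -0.1244, 0.0182]
tool_rot: [180.0, 0.0, 179.8]
force: [-0.3, 0.5, 2.8]
grip_width: 0.0113
grasp_force: 45.0
```

```bash
cat >> h.py <<'E'
TC=np.eye(4); TC[:3,:3]=np.array([[0,1,0],[1,0,0],[0,0,-1.]]); TC[:3,3]=np.array([0.6,0,-18.8])/1000-TC[:3,:3]@np.array([-12,0,31])/1000  # tool_from_cover
WELL=[443.7,274.1,-6.4]
def well(w=None):
    w=w or WELL; return T6([w[0],w[1],0],[0,0,w[2]])
def coverpose(x,z,th,y=0,w=None):
    "tool pose with tongue's lower rear corner B at well x,z(mm), tilt th, front high"
    C=T6([0,0,0],[0,th,0]); C[:3,3]=np.array([x,y,z])/1000-C[:3,:3]@np.array([60,0,-6])/1000
    return well(w)@C@np.linalg.inv(TC)
E
python3 - <<'E'
from h import *
t=coverpose(25,130,0); p=t[:3,3]*1000; print(np.round(p), Ro.from_matrix(t[:3,:3]).as_euler('xyz',degrees=True))
A=tool(); p0=A[:3,3]*1000
plan([T6([p0[0],p0[1],148],[180,0,179.8]),T6([470,0,148],[180,0,148]),T6([455,130,148],[180,0,114]),t])
E
```

```text
[397. 279. 148.] [180.    0.   83.6]
tx=-0 ty=0 tz=-130 wx=0 wy=0 wz=-0
tx=-16 ty=124 tz=0 wx=0 wy=0 wz=32
tx=82 ty=103 tz=0 wx=0 wy=0 wz=34
tx=159 ty=7 tz=0 wx=0 wy=-0 wz=30
end [397.4 278.7 148.3] [180.   -0.   83.8]
```

```bash
python3 -m creep '[{"wx":0,"wy":0,"wz":0,"tx":0,"ty":0,"tz":-10,"gripper":-1},{"wx":0,"wy":0,"wz":0,"tx":0,"ty":0,"tz":-40,"gripper":-1},{"wx":0,"wy":0,"wz":0,"tx":0,"ty":0,"tz":-75,"gripper":-1},{"wx":0,"wy":0,"wz":0,"tx":0,"ty":0,"tz":-110,"gripper":-1},{"wx":0,"wy":0,"wz":0,"tx":0,"ty":0,"tz":-130,"gripper":-1}]' |grep -E "pos|rot|force|width"
python3 -m creep '[{"wx":0,"wy":0,"wz":6.4,"tx":-3,"ty":25,"tz":0,"gripper":-1},{"wx":0,"wy":0,"wz":12.8,"tx":-6,"ty":50,"tz":0,"gripper":-1},{"wx":0,"wy":0,"wz":19.2,"tx":-10,"ty":75,"tz":0,"gripper":-1},{"wx":0,"wy":0,"wz":25.6,"tx":-13,"ty":100,"tz":0,"gripper":-1},{"wx":0,"wy":0,"wz":32,"tx":-16,"ty":124,"tz":0,"gripper":-1}]' |grep -E "pos|rot"
python3 -m creep '[{"wx":0,"wy":0,"wz":6.8,"tx":16,"ty":21,"tz":0,"gripper":-1},{"wx":0,"wy":0,"wz":13.6,"tx":33,"ty":41,"tz":0,"gripper":-1},{"wx":0,"wy":0,"wz":20.4,"tx":49,"ty":62,"tz":0,"gripper":-1},{"wx":0,"wy":0,"wz":27.2,"tx":66,"ty":82,"tz":0,"gripper":-1},{"wx":0,"wy":0,"wz":34,"tx":82,"ty":103,"tz":0,"gripper":-1}]' |grep -E "pos|rot"
python3 -m creep '[{"wx":0,"wy":0,"wz":6,"tx":32,"ty":1,"tz":0,"gripper":-1},{"wx":0,"wy":0,"wz":12,"tx":64,"ty":3,"tz":0,"gripper":-1},{"wx":0,"wy":0,"wz":18,"tx":96,"ty":4,"tz":0,"gripper":-1},{"wx":0,"wy":0,"wz":24,"tx":128,"ty":6,"tz":0,"gripper":-1},{"wx":0,"wy":0,"wz":30,"tx":159,"ty":7,"tz":0,"gripper":-1}]' |grep -E "pos|rot|force|width"
python3 - <<'E'
from h import *
nets.place_of('well_lip','top')
print(get_obs()['qpos'].round(1),get_obs()['time_s'])
for n in ('wrist','top','scene'):
    r=cam(n); save('a_'+n,r[0]); np.savez('a_'+n,X=cloud(*r))
    for q in('well_lip','well_seat','cover_centre','cover_handle'): print(n,q,[(np.round(x['point'],4).tolist(),round(x['confidence'],2)) for x in nets.place_of(q,n)[:1]])
E
```

```text
tool_pos: [0.4538, -0.1252, 0.1513]
tool_rot: [180.0, 0.2, 179.7]
force: [1.7, 0.1, -3.4]
grip_width: 0.0114
grasp_force: 45.0
tool_pos: [0.4686, 0.0006, 0.1479]
tool_rot: [-180.0, -0.0, 147.4]
tool_pos: [0.4538, 0.1311, 0.1478]
tool_rot: [-179.9, 0.0, 113.4]
tool_pos: [0.396, 0.2796, 0.1479]
tool_rot: [-180.0, 0.0, 83.5]
force: [0.1, 0.7, -3.5]
grip_width: 0.0113
grasp_force: 45.0
[-55.8   1.1  16.9 112.   -0.6  66.9 -45.1] 17.8667
wrist well_lip [([0.4806, 0.268, 0.0612], 0.91)]
wrist well_seat []
wrist cover_centre [([0.4018, 0.2873, 0.1363], 0.59)]
wrist cover_handle [([0.392, 0.2862, 0.1694], 0.74)]
top well_lip [([0.4891, 0.2734, 0.0562], 0.97)]
top well_seat [([0.441, 0.2713, 0.0469], 0.95)]
top cover_centre [([0.4092, 0.2726, 0.1346], 0.81)]
top cover_handle [([0.3978, 0.2784, 0.1683], 0.6)]
scene well_lip [([0.485, 0.2686, 0.0609], 0.78)]
scene well_seat [([0.4463, 0.2764, 0.0469], 0.86)]
scene cover_centre [([0.4066, 0.2765, 0.1363], 0.7)]
scene cover_handle [([0.3968, 0.2803, 0.1641], 0.75)]
```

View pics/a_wrist.png

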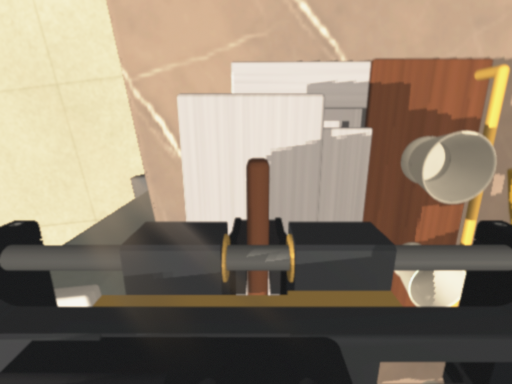

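Run:
```python
from h import *
im=cv2.imread('pics/a_wrist.png'); cv2.imwrite('pics/a_crop.png',cv2.resize(im[50:220,170:390],None,fx=3.4,fy=3.4,interpolation=cv2.INTER_CUBIC))
X=np.load('a_wrist.npz')['X']
g=cv2.cvtColor(im,cv2.COLOR_BGR2GRAY).astype(int)
for c in (300,335,350,362): print('col',c,[(v,g[v,c],round(X[v,c,2]*1000) if X[v,c,2]==X[v,c,2] else None) for v in range(56,136,2)])
```

```text
col 300 [(56, np.int64(175), 0), (58, np.int64(176), 0), (60, np.int64(152), 0), (62, np.int64(201), 56), (64, np.int64(229), 56), (66, np.int64(230), 57), (68, np.int64(229), 57), (70, np.int64(228), 58), (72, np.int64(229), 58), (74, np.int64(228), 55), (76, np.int64(230), 56), (78, np.int64(230), 56), (80, np.int64(230), 58), (82, np.int64(228), 56), (84, np.int64(229), 57), (86, np.int64(231), 58), (88, np.int64(230), 57), (90, np.int64(229), 57), (92, np.int64(222), 56), (94, np.int64(189), 139), (96, np.int64(218), 142), (98, np.int64(228), 142), (100, np.int64(229), 142), (102, np.int64(229), 142), (104, np.int64(229), 142), (106, np.int64(229), 142), (108, np.int64(229), 142), (110, np.int64(229), 141), (112, np.int64(229), 142), (114, np.int64(229), 142), (116, np.int64(229), 141), (118, np.int64(229), 143), (120, np.int64(229), 141), (122, np.int64(229), 140), (124, np.int64(229), 141), (126, np.int64(229), 142), (128, np.int64(229), 142), (130, np.int64(229), 142), (132, np.int64(229), 140), (134, np.int64(229), 142)]
col 335 [(56, np.int64(173), 0), (58, np.int64(176), 0)
[... 2324 characters left out ...]
27), 57), (82, np.int64(188), 57), (84, np.int64(168), 55), (86, np.int64(169), 57), (88, np.int64(170), 57), (90, np.int64(169), 57), (92, np.int64(167), 55), (94, np.int64(165), 57), (96, np.int64(169), 56), (98, np.int64(169), 56), (100, np.int64(167), 56), (102, np.int64(165), 57), (104, np.int64(166), 58), (106, np.int64(156), 56), (108, np.int64(115), 56), (110, np.int64(114), 44), (112, np.int64(108), 45), (114, np.int64(103), 45), (116, np.int64(96), 47), (118, np.int64(94), 48), (120, np.int64(90), 47), (122, np.int64(86), 48), (124, np.int64(85), 48), (126, np.int64(90), 50), (128, np.int64(175), 136), (130, np.int64(224), 136), (132, np.int64(218), 135), (134, np.int64(185), 136)]
```

View pics/a_crop.png

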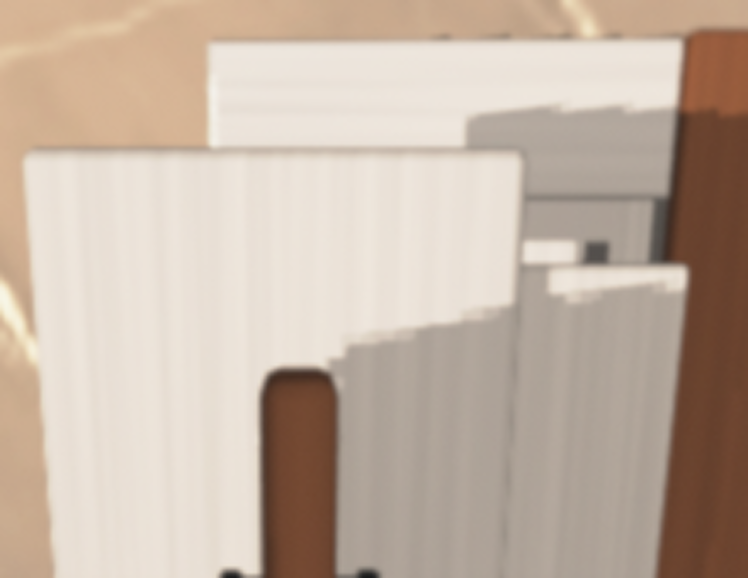

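```bash
cat > fit.py <<'E'
from h import *
def edges(g,rng,axis,lo,hi):
    out=[]
    for i in rng:
        p=(g[lo:hi,i] if axis=='row' else g[i,lo:hi]).astype(float); d=np.abs(np.diff(cv2.GaussianBlur(p.reshape(-1,1),(1,3),0).ravel()))
        k=d.argmax(); a=slice(max(k-1,0),k+2); s=(d[a]*np.arange(len(d))[a]).sum()/d[a].sum()+.5+lo
        out.append((i,s) if axis=='row' else (s,i))
    return np.array(out)
def onplane(uv,z,c,W):
    f=192/np.tan(np.radians(c['fovy']/2)); K=np.array([[f,0,c['cx']],[0,f,c['cy']],[0,0,1]])
    s=cv2.undistortPoints(uv.reshape(-1,1,2),K,np.array([c['k1'],0,0,0,0.])).reshape(-1,2)
    D=np.c_[s,np.ones(len(s))]@W[:3,:3].T; o=W[:3,3]; return (o+D*((z/1000-o[2])/D[:,2])[:,None])[:,:2]*1000
def line(P):
    vx,vy,x,y=cv2.fitLine(P.astype(np.float32),cv2.DIST_HUBER,0,.01,.01).ravel(); r=np.abs((P[:,0]-x)*vy-(P[:,1]-y)*vx); return np.array([x,y]),np.degrees(np.arctan2(vy,vx)),np.median(r)
E
python3 - <<'E'
from fit import *
im=cv2.imread('pics/a_wrist.png'); g=im[...,1]
c=optics.camera_info('wrist'); W=tool()@np.array(c['tool_from_camera']); print(tool()[:3,3]*1000, get_obs()['tool_rot'])
L={}
for n,rng,ax,lo,hi,z in [('outer',range(240,360),'row',57,66,57),('recess',range(328,364),'row',104,111,57),('shelf',range(66,104),'col',360,378,69),
  ('slabY',range(190,315),'row',90,98,142),('tongY',range(340,366),'row',124,131,136),('slabF',range(100,200),'col',172,192,142),('tongR',range(140,212),'col',360,378,136),('slabR',range(97,125),'col',317,329,142)]:
    e=edges(g,rng,ax,lo,hi); p,a,r=line(onplane(e,z,c,W)); L[n]=(p,a); print(n,p.round(1),'ang',round(a%180,2),'res',round(float(r),2))
def wl(p,w=[443.7,274.1,-6.4]):
    a=np.radians(w[2]); d=p-np.array(w[:2]); return np.array([d[0]*np.cos(a)+d[1]*np.sin(a),-d[0]*np.sin(a)+d[1]*np.cos(a)])
for n in L: print(n,'in well frame',wl(L[n][0]).round(1))
E
```

```text
[397.22409502 278.62139008 147.87476404] [ 1.79993741e+02 -5.10369130e-03  8.37722838e+01]
outer [448.6 392.3] ang 174.11 res 0.06
recess [481.5 352.3] ang 173.89 res 0.02
shelf [499.7 368.7] ang 83.81 res 0.13
slabY [405.3 364.8] ang 175.05 res 0.27
tongY [462.7 338.3] ang 174.15 res 0.13
slabF [357.8 349.3] ang 83.85 res 0.13
tongR [472.4 306.8] ang 83.8 res 0.1
slabR [444.  350.9] ang 86.2 res 0.03
outer in well frame [ -8.3 118. ]
recess in well frame [28.9 81.9]
shelf in well frame [ 45.1 100.3]
slabY in well frame [-48.3  85.8]
tongY in well frame [11.7 65.9]
slabF in well frame [-93.8  65.1]
tongR in well frame [24.9 35.7]
slabR in well frame [-8.2 76.3]
```

```bash
cat > model.py <<'E'
from fit import *
from scipy.optimize import least_squares
def proj(P,c,W):
    f=192/np.tan(np.radians(c['fovy']/2)); q=(P-W[:3,3])@W[:3,:3]; s=q[:,:2]/q[:,2:]; r2=(s**2).sum(1,keepdims=True); return s*(1+c['k1']*r2)*f+[c['cx'],c['cy']]
def seg(a,b,n=40): return np.array(a)+np.linspace(0,1,n)[:,None]*(np.array(b)-np.array(a))
WELLSEG=dict(oL=([-70,125,57],[34,125,57]),oR=([-70,-125,57],[34,-125,57]),oF=([-75,-120,57],[-75,120,57]),rL=([-54,86.5,57],[36,86.5,57]),rR=([-54,-86.5,57],[36,-86.5,57]),rF=([-60,-82,57],[-60,82,57]),sh=([42,-120,69],[42,120,69]))
COVSEG=dict(L=([-55,85,6],[24,85,6]),R=([-55,-85,6],[24,-85,6]),F=([-60,-80,6],[-60,80,6]),tL=([32,65,0],[57,65,0]),tR=([32,-65,0],[57,-65,0]),tE=([60,-60,0],[60,60,0]))
def fitpose(g,c,W,S,z,p0,R=5,mask=None):
    g=cv2.GaussianBlur(g.astype(np.float32),(0,0),.7); p=np.array(p0,float)
    for it in range(5):
        T=lambda p,P:(P/1000)@T6([0,0,0],[0,0,p[2]])[:3,:3].T+np.array([p[0],p[1],z])/1000
        Ps=[];Q=[];N=[];O=[]
        for k,(a,b) in S.items():
            P=seg(a,b); u=proj(T(p,P),c,W); d=u[-1]-u[0]; n=np.array([-d[1],d[0]])/np.linalg.norm(d)
            t=np.arange(-R,R+.01,.25); xy=(u[:,None]+t[None,:,None]*n).astype(np.float32)
            v=cv2.remap(g,xy[...,0],xy[...,1],cv2.INTER_LINEAR); G=np.abs(np.gradient(v,axis=1)); G=cv2.GaussianBlur(G,(5,1),0); j=G.argmax(1); ok=(G.max(1)>2)&(u[:,0]>3)&(u[:,0]<508)&(u[:,1]>3)&(u[:,1]<(mask or 380))
            o=t[j]; 
            if ok.sum()<8: continue
            m=np.median(o[ok]); ok&=abs(o-m)<1.2
            if ok.sum()<8: continue
            Ps.append(P[ok]);N.append(np.tile(n,(ok.sum(),1)));Q.append(u[ok]+o[ok,None]*n);O.append((k,ok.sum()))
        PP=np.vstack(Ps);NN=np.vstack(N);QQ=np.vstack(Q); R=max(2.5,R-1)
        f=lambda p:((proj(T(p,PP),c,W)-QQ)*NN).sum(1)
        s=least_squares(f,p,loss='soft_l1',f_scale=.5); p=s.x
    r=f(p); i=0; res={}
    for k,n in O: res[k]=(n,round(float(np.median(r[i:i+n])),2)); i+=n
    return p,res
E
python3 - <<'E'
from model import *
for n,pn in(('top','top'),('scene','scene'),('top','a_top'),('scene','a_scene'),('wrist','a_wrist')):
    c=optics.camera_info(n); g=cv2.imread(f'pics/{pn}.png')[...,1]
    if n=='wrist': W=tool()@np.array(c['tool_from_camera'])
    else: W=np.eye(4); W[:3,:3]=np.array(c['R']).T; W[:3,3]=-W[:3,:3]@np.array(c['t'])
    mask=212 if n=='wrist' else None
    try:
        S=WELLSEG if pn in('top','scene') else {k:WELLSEG[k] for k in (('oL','oR','sh') if n!='wrist' else ('oL','rL','sh'))}
        p,r=fitpose(g,c,W,S,0,[443.7,274.1,-6.3],mask=mask); print(pn,'well',p.round(2),r)
    except Exception as e: print(pn,e)
    if pn[:2]=='a_':
        try: p,r=fitpose(g,c,W,COVSEG if n!='wrist' else {k:COVSEG[k] for k in('L','F','tL','tE')},136,[409.1,277.3,-6.2],mask=mask); print(pn,'cover',p.round(2),r)
        except Exception as e: print(pn,e)
E
```

```text
top well [443.44 272.98  -6.44] {'oL': (np.int64(40), -0.33), 'oR': (np.int64(40), 0.04), 'oF': (np.int64(40), -0.01), 'rL': (np.int64(28), 0.29), 'rR': (np.int64(8), 0.8), 'rF': (np.int64(40), 0.22), 'sh': (np.int64(40), -0.27)}
scene well [442.16 276.71  -6.3 ] {'oL': (np.int64(36), -0.02), 'oR': (np.int64(40), -0.27), 'oF': (np.int64(40), 0.52), 'rL': (np.int64(39), 0.23), 'rR': (np.int64(16), 0.48), 'rF': (np.int64(40), -0.48), 'sh': (np.int64(39), 0.27)}
a_top well [444.12 273.06  -6.51] {'oL': (np.int64(9), 1.05), 'oR': (np.int64(40), 0.05), 'sh': (np.int64(25), -0.01)}
a_top cover [410.44 275.76  -7.31] {'R': (np.int64(31), 0.22), 'F': (np.int64(16), -0.06), 'tL': (np.int64(39), -0.45), 'tR': (np.int64(21), 0.8), 'tE': (np.int64(31), 0.2)}
a_scene well [441.27 276.65  -6.82] {'oL': (np.int64(28), 0.75), 'oR': (np.int64(40), -0.25), 'sh': (np.int64(21), -0.04)}
a_scene cover [410.09 277.85  -7.08] {'L': (np.int64(17), -0.75), 'R': (np.int64(33), -0.0), 'F': (np.int64(35), 0.23), 'tL': (np.int64(18), 1.55), 'tR': (np.int64(39), -0.2), 'tE': (np.int64(36), -0.06)}
a_wrist well [477.03 277.32  -6.29] {'rL': (np.int64(8), 0.0)}
a_wrist cover [409.53 279.14  -6.42] {'L': (np.int64(21), 0.01), 'F': (np.int64(15), -1.53), 'tL': (np.int64(39), 0.26), 'tE': (np.int64(17), 0.97)}
```

```bash
sed -i 's/^WELL=.*/WELL=[443.7,274.1,-6.2]/' h.py
python3 - <<'E'
from h import *
plan([coverpose(20,90,10),coverpose(22,60,10)],dec=1)
E
```

```text
tx=-0.1 ty=-1.1 tz=27.4 wx=10 wy=-0 wz=-0
tx=0 ty=7.2 tz=29.2 wx=0 wy=-0 wz=-0
end [398.1 278.4  90.5] [-170.    -0.    83.8]
```

```bash
python3 -m creep '[{"wx":2,"wy":0,"wz":0,"tx":0,"ty":0,"tz":5,"gripper":-1},{"wx":4,"wy":0,"wz":0,"tx":0,"ty":0,"tz":11,"gripper":-1},{"wx":6,"wy":0,"wz":0,"tx":0,"ty":0,"tz":17,"gripper":-1},{"wx":8,"wy":0,"wz":0,"tx":0,"ty":-1,"tz":23,"gripper":-1},{"wx":10,"wy":0,"wz":0,"tx":0,"ty":-1,"tz":27,"gripper":-1}]' |grep -E "pos|rot"
python3 -m creep '[{"wx":0,"wy":0,"wz":0,"tx":0,"ty":2,"tz":8,"gripper":-1},{"wx":0,"wy":0,"wz":0,"tx":0,"ty":4,"tz":16,"gripper":-1},{"wx":0,"wy":0,"wz":0,"tx":0,"ty":6,"tz":24,"gripper":-1},{"wx":0,"wy":0,"wz":0,"tx":0,"ty":7,"tz":29,"gripper":-1},{"wx":0,"wy":0,"wz":0,"tx":0,"ty":7,"tz":29,"gripper":-1}]' |grep -E "pos|rot|^force"
python3 - <<'E'
from h import *
T=np.mean([tool() for _ in range(1)],axis=0); np.save('Tb',T)
for n in('wrist','top','scene'):
    r=cam(n); save('b_'+n,r[0]); np.save('b_'+n,cloud(*r))
im=cv2.imread('pics/b_wrist.png'); cv2.imwrite('pics/b_crop.png',cv2.resize(im[0:230,150:410],None,fx=2.6,fy=2.6,interpolation=cv2.INTER_CUBIC))
E
```

```text
tool_pos: [0.396, 0.2789, 0.1204]
tool_rot: [-169.9, 0.0, 83.8]
tool_pos: [0.3968, 0.2783, 0.0897]
tool_rot: [-169.9, 0.1, 83.8]
force: [-0.1, -0.4, -3.1]
```

View pics/b_crop.png

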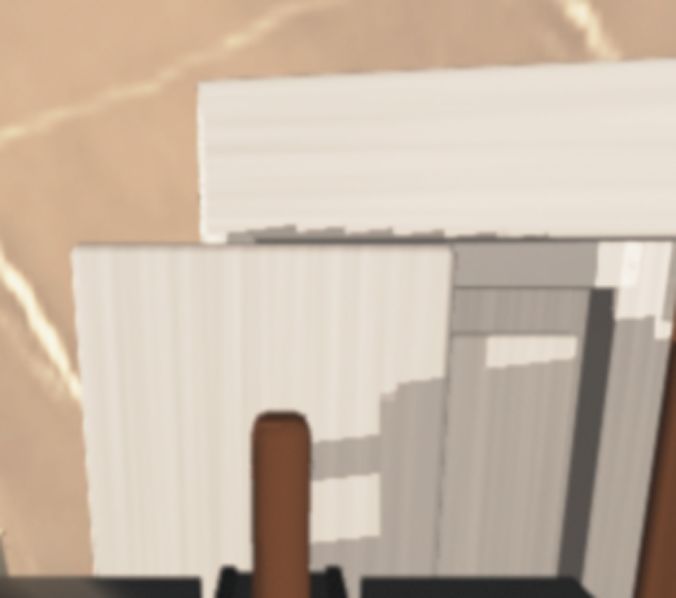

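```bash
cat > rel.py <<'E'
from model import *
def run(T,png,specs,which):
    "specs: name,frame,(a,b) segment,axis,lo/hi offset px -> mm offset of the seen edge along the frame's axis d"
    c=optics.camera_info('wrist'); W=T@np.array(c['tool_from_camera']); g=cv2.imread(png)[...,1]
    F={'w':well(),'c':T@TC}
    for n,fr,a,b,d,ax,h in specs:
        P=seg(a,b,60)/1000; A=F[fr]; X=P@A[:3,:3].T+A[:3,3]; u=proj(X,c,W)
        e=np.zeros(3); e[d]=.001; u2=proj((P+e)@A[:3,:3].T+A[:3,3],c,W); k=1 if ax=='row' else 0
        out=[]
        for i in range(len(u)):
            if not(4<u[i,0]<507 and 4<u[i,1]<(212)): continue
            r=int(round(u[i,k])); lo=max(r-h,0); o=int(round(u[i,1-k]))
            q=edges(g,[o],ax,lo,r+h+1)[0][k]; out.append((q-u[i,k])/(u2[i,k]-u[i,k]))
        if out: out=np.array(out); m=np.median(out); print(n,len(out),'px',u[30].round(0),'offset mm',m.round(2),'ends',np.median(out[:len(out)//3]).round(2),np.median(out[-len(out)//3:]).round(2),'mm/px',round(float(1/np.linalg.norm(u2[30]-u[30])),2))
E
python3 - <<'E'
from rel import *
T=np.load('Tb.npy'); print(T[:3,3]*1000)
run(T,'pics/b_wrist.png',[('outer','w',[-60,125,57],[35,125,57],1,'row',10),('recess','w',[5,86.5,57],[36,86.5,57],1,'row',7),('shelf','w',[42,60,69],[42,84,69],0,'col',8),('outF','w',[-75,95,57],[-75,120,57],0,'col',8),
 ('slabY','c',[-55,85,6],[22,85,6],1,'row',4),('slabF','c',[-60,30,6],[-60,82,6],0,'col',6),('slabR','c',[28,68,6],[28,82,6],0,'col',5),('tongY','c',[31,65,0],[40,65,0],1,'row',5),('tongR','c',[60,20,0],[60,60,0],0,'col',6)],0)
E
```

```text
[396.75748942 278.27886121  89.66780519]
outer 60 px [323.  28.] offset mm 0.72 ends 0.77 0.62 mm/px 0.54
recess 60 px [372.  94.] offset mm 1.85 ends 2.08 0.31 mm/px 0.59
shelf 60 px [412. 117.] offset mm -1.29 ends -1.28 -1.26 mm/px 0.55
outF 60 px [224.  62.] offset mm 0.99 ends 1.12 0.98 mm/px 0.69
slabY 60 px [250.  95.] offset mm 0.52 ends -0.01 0.55 mm/px 0.55
slabF 60 px [178. 144.] offset mm 1.13 ends 1.23 1.2 mm/px 0.61
slabR 60 px [324. 112.] offset mm -1.23 ends -1.27 -1.3 mm/px 0.59
tongY 60 px [333. 130.] offset mm 0.06 ends 0.07 0.11 mm/px 0.61
tongR 60 px [368. 169.] offset mm 1.1 ends 1.03 1.23 mm/px 0.65
```

```bash
python3 - <<'E'
from h import *
A=tool()
def where(A):
    C=np.linalg.inv(well())@A@TC; B=C@np.array([.06,0,-.006,1]); F=C@np.array([-.06,0,-.006,1]); return (B[:3]*1000).round(1),(F[:3]*1000).round(1)
print(where(A))
plan([coverpose(27,48,11,.5),coverpose(50,47.5,11,.5),coverpose(60,47.5,11,.5),coverpose(67,47.5,11,.5)],start=A,dec=1)
E
cat >> h.py <<'E'
def where(A=None):
    A=np.mean([tool() for _ in range(1)],axis=0) if A is None else A
    C=np.linalg.inv(well())@A@TC; B=C@np.array([.06,0,-.006,1]); F=C@np.array([-.06,0,-.006,1]); o=get_obs(); print('B',(B[:3]*1000).round(1),'F',(F[:3]*1000).round(1),'force',np.round(well()[:3,:3].T@o['force'],1),o['time_s'])
E
```

```text
(array([21.8,  0.5, 61. ]), array([-96.4,   0.5,  81.7]))
tx=-0 ty=7.7 tz=10.6 wx=1 wy=-0 wz=0
tx=-0 ty=22.7 tz=-3.9 wx=0 wy=-0 wz=0
tx=-0 ty=9.8 tz=-1.9 wx=0 wy=-0 wz=0
tx=-0 ty=6.9 tz=-1.4 wx=0 wy=-0 wz=0
end [443.5 274.   79.2] [-169.    -0.    83.8]
```

```bash
python3 -m creep '[{"wx":0.5,"wy":0,"wz":0,"tx":0,"ty":2,"tz":4,"gripper":-1},{"wx":1,"wy":0,"wz":0,"tx":0,"ty":5,"tz":8,"gripper":-1},{"wx":1,"wy":0,"wz":0,"tx":0,"ty":7.7,"tz":10.6,"gripper":-1},{"wx":1,"wy":0,"wz":0,"tx":0,"ty":7.7,"tz":10.6,"gripper":-1},{"wx":1,"wy":0,"wz":0,"tx":0,"ty":7.7,"tz":10.6,"gripper":-1}]' |grep -E "pos|rot|^force"
python3 -c "from h import *; where()"
python3 -m creep '[{"wx":0,"wy":0,"wz":0,"tx":0,"ty":5,"tz":-0.9,"gripper":-1},{"wx":0,"wy":0,"wz":0,"tx":0,"ty":10,"tz":-1.7,"gripper":-1},{"wx":0,"wy":0,"wz":0,"tx":0,"ty":15,"tz":-2.6,"gripper":-1},{"wx":0,"wy":0,"wz":0,"tx":0,"ty":19,"tz":-3.3,"gripper":-1},{"wx":0,"wy":0,"wz":0,"tx":0,"ty":22.7,"tz":-3.9,"gripper":-1}]' |grep -E "pos|rot|^force"
python3 -c "from h import *; where()"
```

```text
tool_pos: [0.4038, 0.2777, 0.0789]
tool_rot: [-169.0, 0.0, 83.8]
force: [-0.8, 0.1, -3.6]
B [27.1 -0.2 47.3] F [-90.6  -0.1  70.2] force [-0.8  0.  -3.6] 20.0167
tool_pos: [0.4274, 0.2754, 0.0789]
tool_rot: [-169.0, -0.0, 83.8]
force: [0.5, -0.4, -2.8]
B [50.9  0.1 47.3] F [-66.9   0.2  70.1] force [ 0.6 -0.3 -2.8] 20.4333
```

```bash
python3 -m creep '[{"wx":0,"wy":0,"wz":0,"tx":0.3,"ty":2,"tz":-0.4,"gripper":-1},{"wx":0,"wy":0,"wz":0,"tx":0.3,"ty":4,"tz":-0.8,"gripper":-1},{"wx":0,"wy":0,"wz":0,"tx":0.3,"ty":6,"tz":-1.2,"gripper":-1},{"wx":0,"wy":0,"wz":0,"tx":0.3,"ty":8,"tz":-1.6,"gripper":-1},{"wx":0,"wy":0,"wz":0,"tx":0.3,"ty":8,"tz":-1.6,"gripper":-1}]' |grep -E "^force"
python3 -c "from h import *; where()"
python3 -m creep '[{"wx":0,"wy":0,"wz":0,"tx":0,"ty":2,"tz":-0.4,"gripper":-1},{"wx":0,"wy":0,"wz":0,"tx":0,"ty":4,"tz":-0.8,"gripper":-1},{"wx":0,"wy":0,"wz":0,"tx":0,"ty":6,"tz":-1.2,"gripper":-1},{"wx":0,"wy":0,"wz":0,"tx":0,"ty":7,"tz":-1.4,"gripper":-1},{"wx":0,"wy":0,"wz":0,"tx":0,"ty":7,"tz":-1.4,"gripper":-1}]' |grep -E "^force"
python3 -c "from h import *; where()"
```

```text
force: [-2.5, 0.4, -1.9]
B [57.7  0.6 47.1] F [-60.1   0.6  70.1] force [-2.5  0.1 -1.9] 20.85
force: [-4.3, 0.5, -1.4]
B [64.9  0.5 47.1] F [-52.9   0.5  70.2] force [-4.3  0.  -1.4] 21.2667
```

Run:
```python
from h import *
plan([coverpose(65.5,46.8,8,.5),coverpose(65.5,46.2,5,.5),coverpose(65.5,46.,3,.5),coverpose(65.5,45.5,1.5,.5),coverpose(65.5,45.2,0,.5)],dec=1)
```

```text
tx=-0 ty=-0.2 tz=4.1 wx=-3.1 wy=0 wz=-0
tx=-0 ty=-0.8 tz=4.4 wx=-3 wy=0 wz=-0
tx=-0 ty=-0.6 tz=2.7 wx=-2 wy=0 wz=-0
tx=-0 ty=-0.4 tz=2.4 wx=-1.5 wy=0 wz=-0
tx=-0 ty=-0.4 tz=2.2 wx=-1.5 wy=0 wz=-0
end [437.3 274.7  63.4] [180.    0.   83.8]
```

```bash
python3 -m creep '[{"wx":-1,"wy":0,"wz":0,"tx":0,"ty":-0.1,"tz":1.4,"gripper":-1},{"wx":-2,"wy":0,"wz":0,"tx":0,"ty":-0.1,"tz":2.8,"gripper":-1},{"wx":-3.1,"wy":0,"wz":0,"tx":0,"ty":-0.2,"tz":4.1,"gripper":-1},{"wx":-3.1,"wy":0,"wz":0,"tx":0,"ty":-0.2,"tz":4.1,"gripper":-1}]' >/dev/null
python3 -c "from h import *; where()"
python3 -m creep '[{"wx":-1,"wy":0,"wz":0,"tx":0,"ty":-0.3,"tz":1.5,"gripper":-1},{"wx":-2,"wy":0,"wz":0,"tx":0,"ty":-0.5,"tz":3,"gripper":-1},{"wx":-3,"wy":0,"wz":0,"tx":0,"ty":-0.8,"tz":4.4,"gripper":-1},{"wx":-3,"wy":0,"wz":0,"tx":0,"ty":-0.8,"tz":4.4,"gripper":-1}]' >/dev/null
python3 -c "
from h import *; where(); nets; r=cam('wrist'); save('c_wrist',r[0]); np.save('Tc',tool())"
python3 - <<'E'
from rel import *
T=np.load('Tc.npy')
run(T,'pics/c_wrist.png',[('outer','w',[-60,125,57],[35,125,57],1,'row',8),('recess','w',[-50,86.5,57],[36,86.5,57],1,'row',4),('shelf','w',[42,60,69],[42,84,69],0,'col',8),('slabY','c',[-55,85,6],[22,85,6],1,'row',3),('slabF','c',[-60,30,6],[-60,82,6],0,'col',5)],0)
E
```

```text
B [64.5  0.7 46.7] F [-54.4   0.5  63.2] force [-5.  -0.7 -1.4] 21.6
B [64.7  0.7 46.2] F [-54.8   0.6  56.3] force [-5.1 -0.9 -0.6] 21.9333
outer 60 px [248.  23.] offset mm 0.64 ends 0.74 0.44 mm/px 0.51
recess 60 px [257.  94.] offset mm 1.64 ends 1.86 1.5 mm/px 0.57
shelf 60 px [340. 119.] offset mm -0.66 ends -0.29 -0.72 mm/px 0.55
slabY 60 px [250.  95.] offset mm 0.2 ends 0.54 0.17 mm/px 0.55
slabF 60 px [178. 144.] offset mm 1.46 ends 1.36 1.51 mm/px 0.61
```

```bash
python3 -m creep '[{"wx":-1,"wy":0,"wz":0,"tx":0,"ty":-0.3,"tz":1.4,"gripper":-1},{"wx":-2,"wy":0,"wz":0,"tx":0,"ty":-0.6,"tz":2.7,"gripper":-1},{"wx":-2,"wy":0,"wz":0,"tx":0,"ty":-0.6,"tz":2.7,"gripper":-1}]' >/dev/null
python3 -c "from h import *; where()"
python3 -m creep '[{"wx":-0.8,"wy":0,"wz":0,"tx":0,"ty":-0.2,"tz":1.2,"gripper":-1},{"wx":-1.5,"wy":0,"wz":0,"tx":0,"ty":-0.4,"tz":2.4,"gripper":-1},{"wx":-1.5,"wy":0,"wz":0,"tx":0,"ty":-0.4,"tz":2.4,"gripper":-1}]' >/dev/null
python3 -c "from h import *; where()"
```

```text
B [64.7  0.7 45.9] F [-55.1   0.6  51.8] force [-4.9 -0.2 -1.6] 22.2333
B [65.1  0.7 45.5] F [-54.9   0.6  48.3] force [-4.4 -0.2 -1.7] 22.4833
```

Going in without contact; next, the last of the rotation.

```bash
python3 -m creep '[{"wx":-0.8,"wy":0,"wz":0,"tx":0,"ty":-0.2,"tz":1.1,"gripper":-1},{"wx":-1.4,"wy":0,"wz":0,"tx":0,"ty":-0.4,"tz":1.9,"gripper":-1},{"wx":-1.4,"wy":0,"wz":0,"tx":0,"ty":-0.4,"tz":1.9,"gripper":-1}]' >/dev/null
python3 -c "from h import *; where(); print(get_obs()['tool_rot'])"
python3 -m creep '[{"wx":0,"wy":0,"wz":0,"tx":0,"ty":-1.5,"tz":0,"gripper":-1},{"wx":0,"wy":0,"wz":0,"tx":0,"ty":-3,"tz":0,"gripper":-1},{"wx":0,"wy":0,"wz":0,"tx":0,"ty":-4,"tz":0.3,"gripper":-1},{"wx":0,"wy":0,"wz":0,"tx":0,"ty":-4,"tz":0.6,"gripper":-1},{"wx":0,"wy":0,"wz":0,"tx":0,"ty":-4,"tz":0.6,"gripper":-1}]' >/dev/null
python3 -c "from h import *; where(); print(get_obs()['tool_rot'])"
```

```text
B [65.2  0.7 45.3] F [-54.8   0.6  45.2] force [-4.7  0.2 -0.7] 22.7333
[ 1.79960287e+02 -2.65994453e-03  8.38342493e+01]
B [62.1  0.6 45.1] F [-57.9   0.6  45. ] force [-4.5  0.3 -2.1] 23.15
[ 1.79971868e+02 -2.10680278e-02  8.37888043e+01]
```

```bash
python3 -m creep '[{"wx":0,"wy":0,"wz":0,"tx":0,"ty":-0.7,"tz":0.5,"gripper":-1},{"wx":0,"wy":0,"wz":0,"tx":0,"ty":-1.4,"tz":1,"gripper":-1},{"wx":0,"wy":0,"wz":0,"tx":0,"ty":-1.8,"tz":1.2,"gripper":-1},{"wx":0,"wy":0,"wz":0,"tx":0,"ty":-1.8,"tz":1.2,"gripper":-1}]' >/dev/null
python3 -c "from h import *; where(); print(get_obs()['tool_rot'])"
python3 -m creep '[{"wx":0,"wy":0,"wz":0,"tx":0,"ty":-0.3,"tz":0.4,"gripper":-1},{"wx":0,"wy":0,"wz":0,"tx":0,"ty":-0.5,"tz":0.8,"gripper":-1},{"wx":0,"wy":0,"wz":0,"tx":0,"ty":-0.5,"tz":0.8,"gripper":-1}]' >/dev/null
python3 -c "from h import *; where(); print(get_obs()['tool_rot'])"
```

```text
B [62.2  0.6 45.2] F [-57.8   0.7  44.8] force [-1.7 -1.3  4.3] 23.4833
[ 1.79804377e+02 -8.41538582e-02  8.37439741e+01]
B [62.2  0.6 45.3] F [-57.8   0.8  44.8] force [-1.6 -2.1 10.2] 23.7333
[ 1.79775078e+02 -1.02923751e-01  8.37305496e+01]
```

```bash
python3 -m creep '[{"wx":0,"wy":0,"wz":0,"tx":0,"ty":0,"tz":-1,"gripper":-1},{"wx":0,"wy":0,"wz":0,"tx":0,"ty":0,"tz":-1.5,"gripper":-0.6},{"wx":0,"wy":0,"wz":0,"tx":0,"ty":0,"tz":-1.5,"gripper":-0.5},{"wx":0,"wy":0,"wz":0,"tx":0,"ty":0,"tz":-1.5,"gripper":-0.4},{"wx":0,"wy":0,"wz":0,"tx":0,"ty":0,"tz":-1.5,"gripper":-0.3}]' | grep -E "force|width"
python3 -m creep '[{"wx":0,"wy":0,"wz":0,"tx":0,"ty":0,"tz":-10,"gripper":-0.3},{"wx":0,"wy":0,"wz":0,"tx":0,"ty":0,"tz":-30,"gripper":-0.3},{"wx":0,"wy":0,"wz":0,"tx":0,"ty":0,"tz":-60,"gripper":-0.3},{"wx":0,"wy":0,"wz":0,"tx":0,"ty":0,"tz":-90,"gripper":-0.3},{"wx":0,"wy":0,"wz":0,"tx":0,"ty":0,"tz":-120,"gripper":-0.3}]' | grep -E "pos|force|width|time"
python3 - <<'E'
from rel import *
T=tool(); r=cam('wrist'); X=cloud(*r); save('d_wrist',r[0]); s=r[0][0:230,120:420]
cv2.imwrite('pics/d_crop.png',cv2.resize(s[...,::-1],None,fx=2.4,fy=2.4,interpolation=cv2.INTER_CUBIC))
X=X.reshape(-1,3); X=X[~np.isnan(X[:,0])]*1000
a=np.radians(-6.2); d=X[:,:2]-[443.7,274.1]; wx=d[:,0]*np.cos(a)+d[:,1]*np.sin(a); wy=-d[:,0]*np.sin(a)+d[:,1]*np.cos(a)
def med(x0,x1,y0,y1): 
    q=X[(wx>x0)&(wx<x1)&(wy>y0)&(wy<y1),2]; return len(q),np.median(q).round(2) if len(q) else None
print('side rim',med(-55,20,95,118),'slab +y',med(-50,20,60,80),'slab front',med(-56,-40,30,80),'slab rear',med(10,24,30,80),'front rim',med(-73,-64,20,80))
for q in('cup','jigger','stopper'): print(q)
for q in('cup_a','jigger','stopper','cover_centre'): print(q,[(np.round(x['point'],3).tolist(),round(x['confidence'],2)) for x in nets.place_of(q,'scene')[:2]] if optics.read_camera('scene') else 0)
E
```

```text
force: [0.2, -0.0, -0.3]
grip_width: 0.0265
grasp_force: 0.0
time_s: 24.57
tool_pos: [0.4314, 0.275, 0.1845]
force: [0.6, 0.6, -0.2]
grip_width: 0.0304
grasp_force: 0.0
side rim (1857, np.float64(56.74)) slab +y (1359, np.float64(56.69)) slab front (3542, np.float64(274.77)) slab rear (3134, np.float64(274.97)) front rim (2657, np.float64(288.41))
cup
jigger
stopper
cup_a [([0.543, 0.305, 0.068], 0.84), ([0.531, 0.21, 0.07], 0.68)]
jigger [([0.605, -0.048, 0.0], 0.61), ([0.609, 0.066, -0.0], 0.53)]
stopper [([0.604, -0.05, -0.002], 0.69), ([0.487, 0.269, 0.059], 0.69)]
cover_centre [([0.44, 0.276, 0.05], 0.82), ([0.611, 0.066, 0.002], 0.4)]
```

View pics/d_crop.png

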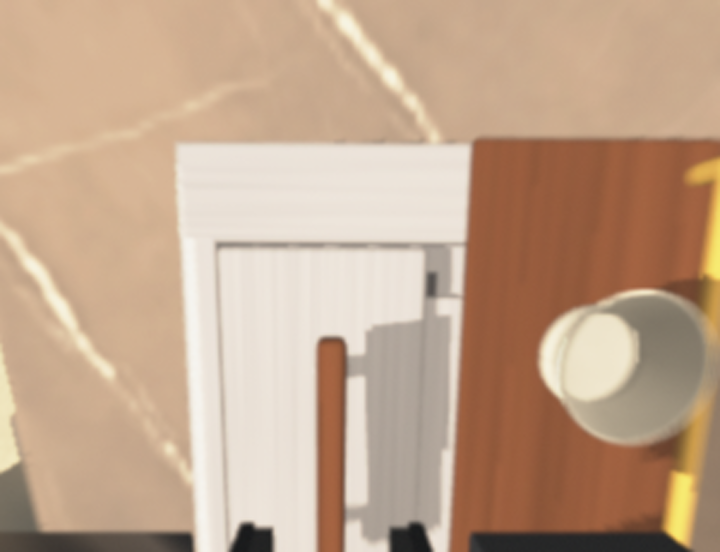

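The picture shows the cover in the recess. Its front edge lies against the front rim at column 217, with a thin even gap along the side at row 243. The slab and the rim measure the same height (56.7 mm), and the cups, jigger and stopper are where they were.

```bash
python3 -c "
from cell import env
print(env.sign_off())"
```

```text
the job is handed in; nothing more can be done
None
```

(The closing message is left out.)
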